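Tip out the sample tins and crate them

ROBOT

A 6-joint arm with a two-finger parallel gripper is mounted at the origin on the work surface. World frame = base frame: x ahead of the robot, y to its left, z up, the work surface at z = 0. Lengths are in m, angles in rad, forces in N, time in s.
With the tool pointing down it reaches from about 0.3 to 0.875 m from the base axis. Payload 6.4 kg.
Tool frame: the origin (TCP) lies at the centre of the arm's flange, where the gripper is bolted on; the fingertips stand 173 mm ahead of it and the grasp point (between the pads) lies hold_point_z ahead of it (hold_point_z is the distance from the TCP to the grasp point, in m); z points along the fingers, y is the line along which they close (so a half turn about z gives the same grasp; the last joint's range is limited). The gripper opens to 85 mm and grips with 20 to 120 N. Pads are 22 mm wide; open, the fingers measure 114 mm over their backs; the gripper's body (76 mm by 85 mm) begins 54 mm behind the grasp point. The pads swing forward as they close: fully open they stand 13 mm farther back than shut.
Start: joints at [1.137, 0.181, 1.607, -0, 1.354, -0.206], TCP at [0.13, 0.56, 0.405] pointing down, gripper open.
Joint ranges: [-2.99, 2.99], [-0.89, 2.07], [0.3, 2.58], [-1.14, 4.28], [0, 2.63], [-3.12, 3.12]. Speed limits (rad/s): [2.57, 2.57, 3.01, 3.14, 3.14, 3.14].

INTERFACE

Orientations are given as a unit quaternion [w, x, y, z].
In Python, from workcell import * gives the robot as it stands.
- The arm moves only by the shell command python3 -m crank 'ROWS' [FORCE]. ROWS is JSON, one flat list of numbers, 5 for each row, row after row: the shift along the world's x, y, z in cm, then the turn about the world's z in rad, then the closure, from 0 (fully open) to 1 (shut). In form: [x, y, z, turn, hand, x, y, z, turn, hand, ...]. A call has 1 to 10 rows; each row is the pose to reach, as a shift and turn from the pose commanded when the call began; what a row does not reach only later rows make up. A row lasts 1/12 s, in which the tool goes at most 41.7 mm and 7.16 degrees, less where a joint would pass 70% of its speed; a pose out of reach is approached as far as the arm can. A call with a gripper value outside its range is refused whole. The fingers move at their own pace and stop on an object; FORCE is the grip in N (left out, the last holds). Time passes only in rows, so rows that repeat a pose let the fingers close. It gives the time, the measured TCP pose, the force, the opening and the grip force at its end, in the units of the state.
- get_obs(): the state, without advancing time (a new reading comes with each control period).
- read_camera(name): name is "scene" or "top" or "wrist"; returns the picture (420x560x3 uint8, blue, green, red); there is no depth.
- camera_model(name): a dict with "mtx" (3x3 intrinsics, pixels), "world_to_cam" (4x4, takes a point from world to camera coordinates). Camera axes: x right, y up, looking along -z (the intrinsics and any distortion apply to the point x, -y, -z); pixel columns grow to the right and rows downward; lengths in m; the calibration is good to about 2 mm. A picture is of the moment at which its call begins: read the wrist's pose just before it. camera_model takes no time and is no camera call; for the wrist camera it gives the pose at the moment of the call.
- finish_job(): hands the job in; it is judged then, once.
The state is a dict: "t": time; "joint_pos": joint angles; "joint_velocities": joint speeds; "joint_efforts": joint torques, N m; "position": TCP position; "ee_rot": TCP orientation; "wrist_force": force on the tool from outside, world axes, zero at the start; "ft_torque": the same for the moment, N m; "finger_gap": finger opening in m; "gripper_force": force on a finger pad.
Only numpy, scipy, OpenCV 4.12 (cv2) and the standard library are available. Lean on these libraries where they do the work, as an engineer would, in place of code of your own. Each camera call takes 0.05 s, during which the arm holds its last target. There are 200 camera calls.

TASK

Lower the end gate of the tipping tray all the way, then lift the tray by its bar handle so that all the sample tins slide out through that end onto the landing pan; do not touch the tins while they are in the tray. Lay the tray back down level and swing its gate up shut, and stand every tin upright on the floor of an empty cell of the divided crate, one to a cell. Leave the jar that is already in the crate and the other things on the bench where they are.

Things in the scene. Friction and masses are not known exactly. Their poses are not given: they have to be found in the camera images.
- stand: Fixed black stand of the tipping tray. Origin on the bench, straight below the middle of the hinge line shared by tray and gate, which is 76 mm up and parallel to x. y points along the tray from gate to bar handle; z up. The tray lies at positive y, the landing pan at negative y.
- landing_pan (a point): Middle of the black landing pan's floor: a slippery plate 210 mm wide in x, sloping down by 0.18 rad away from the gate; this point is 132 mm from the hinge line and 29 mm above the bench. It runs from 30 to 255 mm from the hinge line; rim 14 mm above the floor along the low end, and along both sides from 90 mm on. Tins come to rest on it against the low rim, tilted with the floor.
- tray_frame (a point): Middle of the hinge line, turning with the tray: y along the tray floor towards the handle, z square to the floor. The tray's inside floor is at z = 0, 108 mm wide (x from -54 to 54 mm) and from y = 0 (gate) to 162 mm (end wall); walls 35 mm high, 3 mm thick. Slippery lining (friction about 0.1, as the pan's).
- tray (a joint): Tilt of the aluminium tray about the hinge line at its gate end: 0 level on its rest, grows as the handle end is lifted, stop at 0.52 rad. The hinge is damped; the tray sinks back by its own weight when let go. Lifting takes about 5 N at the handle.
- tray_handle (a point): Middle of the tray's bar handle: round bar 12 mm thick, 90 mm long, parallel to the hinge, 40 mm clear beyond the end wall (centre 205 mm from the hinge line along the tray and 45 mm above the tray floor's plane). Can be pinched from above; it may turn between the fingers.
- gate (a joint): Tray's end gate, a steel plate 114 mm wide, 45 mm high, hinged at its lower edge: 0 upright and shut; grows as its top swings outwards (away from the handle) and down; 1.571 fully lowered, in line with the tray floor as an apron towards the landing pan. Hinge friction (about 1.5 N at the pin) keeps it where it is left.
- gate_pin (a point): Where to hold the gate's side pin: round pin 10 mm thick, parallel to the hinge, sticking out 61 mm beyond the gate's +x edge. This point is 38 mm out from that edge, 95 mm from the tray's middle, 36 mm from the hinge line, 2 mm outside the gate's inner face. It swings with the gate and can be pinched from above all the way, turning between the fingers.
- crate: Fixed grey divided crate, 220 x 220 x 16 mm; origin on the bench under its middle. 3 by 3 cells, pitch 72 mm (cell centres at x and y = -72, 0, 72 mm), walls 4 mm thick, floor 4 mm above the bench.
- tin1: Squat round aluminium sample tin, 46 mm diameter, 30 mm high, about 80 g, white paper disc on top; origin at the centre of its underside, z along its axis. Starts upright in the tray; four to six of the six are present.
- tin2: Squat round aluminium sample tin, 46 mm diameter, 30 mm high, about 80 g, white paper disc on top; origin at the centre of its underside, z along its axis. Starts upright in the tray; four to six of the six are present.
- tin3: Squat round aluminium sample tin, 46 mm diameter, 30 mm high, about 80 g, white paper disc on top; origin at the centre of its underside, z along its axis. Starts upright in the tray; four to six of the six are present.
- tin4: Squat round aluminium sample tin, 46 mm diameter, 30 mm high, about 80 g, white paper disc on top; origin at the centre of its underside, z along its axis. Starts upright in the tray; four to six of the six are present.
- tin5: Squat round aluminium sample tin, 46 mm diameter, 30 mm high, about 80 g, white paper disc on top; origin at the centre of its underside, z along its axis. Starts upright in the tray; four to six of the six are present.
- tin6: Squat round aluminium sample tin, 46 mm diameter, 30 mm high, about 80 g, white paper disc on top; origin at the centre of its underside, z along its axis. Starts upright in the tray; four to six of the six are present.
- jar1: Amber glass jar with black cap, 46 mm diameter, 62 mm high, already standing in one cell of the crate; origin at the centre of its underside. Just one of the three is present; it stays there.
- jar2: Amber glass jar with black cap, 46 mm diameter, 62 mm high, already standing in one cell of the crate; origin at the centre of its underside. Just one of the three is present; it stays there.
- jar3: Amber glass jar with black cap, 46 mm diameter, 62 mm high, already standing in one cell of the crate; origin at the centre of its underside. Just one of the three is present; it stays there.
- meter: Bystander: red multimeter lying on the bench, 75 x 150 x 34 mm; origin under its middle.
- objective: Bystander: microscope objective standing on the bench, 32 mm diameter, 48 mm high; origin under its middle.
- driver: Bystander: screwdriver, 180 mm long, lying on the bench along its x axis.

How it is judged:
By the outcome, as a careful person would: the job done as asked, in the order asked, and still so for the second after the job is handed in, with the robot touching nothing.
Of tin1, tin2, tin3, tin4, tin5, tin6 only 4 to 6 are there at a start; the rules pass over those that are not, and their reading is None.
Of jar1, jar2, jar3 only 1 to 1 are there at a start; the rules pass over those that are not, and their reading is None.
At some moment in a run one of tin1, tin2, tin3, tin4, tin5, tin6 may be knocked a few centimetres aside while the robot is not near it.
Once in a run the grip may slacken for a moment while it holds something.
It also fails if it takes over 210 s, if anything falls off the work surface, if the arm or the gripper's body presses on something with over 40 N, if the wrist force passes 120 N, or if a joint passes its speed limit or range.

## Working session

There is one attempt and no reset: what is moved stays moved. The work goes in short steps, Python scripts to look and compute and a shell command to move; the robot and the scene stay as the last step left them, time stands still between calls to the robot, and variables do not carry over. Pictures are saved under pics/ and viewed, at most 14 in all, crops included, and the job is handed in when it is done.

```bash
ls; mkdir -p pics
python3 - <<'E'
from workcell import *
import cv2
o=get_obs();print(o)
for n in("scene","top"):
    im=read_camera(n);cv2.imwrite(f"pics/{n}0.png",im);m=camera_model(n);print(n,m)
E
```

```text
pics
{'t': 0.0, 'joint_pos': array([ 1.13671598e+00,  1.81551590e-01,  1.60797694e+00, -2.75729960e-05,
        1.35379584e+00, -2.06336107e-01]), 'joint_velocities': array([-0.00134833, -0.00052583,  0.00054395, -0.00132712,  0.00262912,
       -0.00025159]), 'joint_efforts': array([-5.74376845e-04, -4.44876087e+01, -3.51333690e+01, -3.80476822e-04,
        9.01583611e-03, -2.82625797e-05]), 'position': array([0.12972632, 0.55992519, 0.40379297]), 'ee_rot': array([-2.59763428e-04,  1.13623182e-01,  9.93523539e-01, -8.26079381e-04]), 'wrist_force': array([ 0.14487742, -0.26854992, -0.40281396]), 'ft_torque': array([ 0.03009843, -0.05552161,  0.00831325]), 'gripper_force': 0.0, 'finger_gap': 0.08530240777215618}
scene {'mtx': array([[397.24239939,   0.        , 277.80499951],
       [  0.        , 397.24239939, 221.1849335 ],
       [  0.        ,   0.        ,   1.        ]]), 'world_to_cam': array([[-6.88585767e-02,  9.97626427e-01,  8.87484947e-05,
         5.37114386e-02],
       [-7.02393809e-01, -4.85440839e-02,  7.10131262e-01,
         3.46234263e-01],
       [ 7.08450022e-01,  4.88362915e-02,  7.04069303e-01,
        -1.42988549e+00],
       [ 0.00000000e+00,  0.00000000e+00,  0.00000000e+00,
         1.00000000e+00]])}
top {'mtx': array([[532.35513732,   0.        , 274.55202043],
       [  0.        , 532.35513732, 209.41958091],
       [  0.        ,   0.        ,   1.        ]]), 'world_to_cam': array([[ 0.02438336, -0.99949011,  0.02061487, -0.03056117],
       [ 0.98374418,  0.02765884,  0.17743274, -0.61172004],
       [-0.17791245,  0.01595336,  0.98391699, -1.3661816 ],
       [ 0.        ,  0.        ,  0.        ,  1.        ]])}
```

View pics/top0.png

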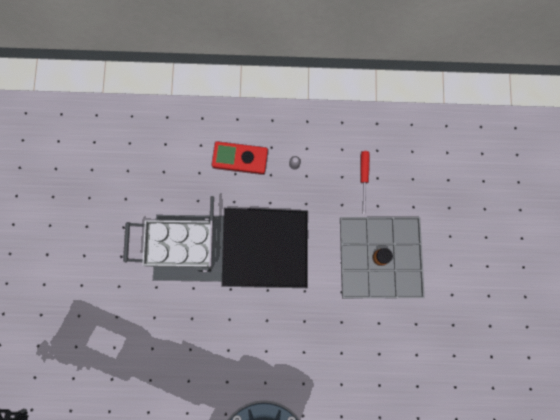

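View pics/scene0.png

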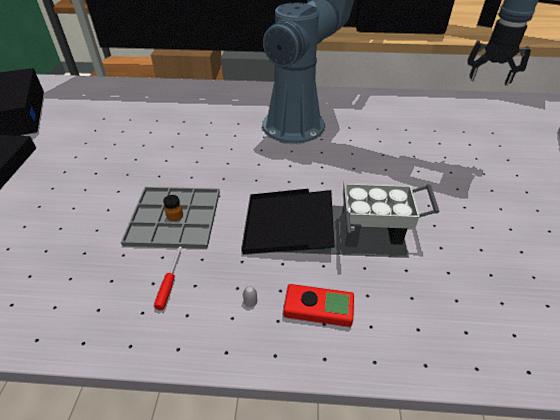

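The top view shows six tins in the tray (about 157–200, 231–253), its handle at left (127, 242), and the gate at column ~213 with its pin up at ~(211–221, 200). The black pan is at 222–308, and the crate is at 340–422 with the jar in its centre cell. I'll enlarge that area.

```bash
cat > h.py <<'E'
from workcell import *
import cv2, numpy as np
def ray(n,uv,z,m=None):
    m=m or camera_model(n);K=m["mtx"];W=m["world_to_cam"]
    d=np.linalg.inv(K)@[uv[0],uv[1],1];d=np.array([d[0],-d[1],-d[2]])
    R=W[:3,:3];c=-R.T@W[:3,3];d=R.T@d
    return c+d*(z-c[2])/d[2]
def proj(n,p,m=None):
    m=m or camera_model(n);W=m["world_to_cam"];q=W[:3,:3]@np.asarray(p)+W[:3,3]
    q=m["mtx"]@[q[0],-q[1],-q[2]];return q[:2]/q[2]
E
python3 - <<'E'
from h import *
im=cv2.imread("pics/top0.png")
cv2.imwrite("pics/topc.png",cv2.resize(im[185:305,115:315],None,fx=4,fy=4,interpolation=cv2.INTER_CUBIC))
# crate: gray mask
hsv=cv2.cvtColor(im,cv2.COLOR_BGR2HSV)
sub=(im.max(2)<30).astype(np.uint8);sub=cv2.morphologyEx(sub,cv2.MORPH_OPEN,np.ones((5,5)))
cs,_=cv2.findContours(sub,0,2)
for c in cs:
    if 3000<cv2.contourArea(c)<20000: print("pan",cv2.minAreaRect(c),cv2.boxPoints(cv2.minAreaRect(c)))
print(im[230,350],im[330,380],im[283,380])
E
```

```text
[134 129 128] [166 153 160] [137 132 129]
```

View pics/topc.png

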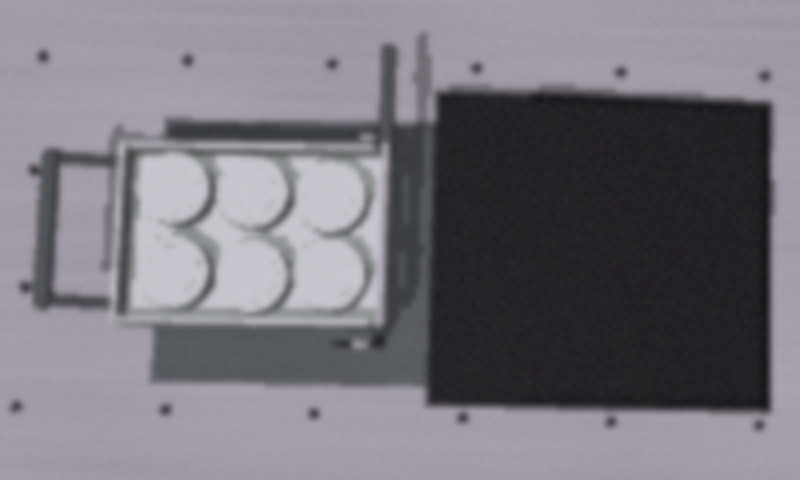

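The enlargement shows the handle bar running (49,150)–(42,306), the pin tip at (389,46), and the far pan corners at (770,102) and (768,410). Next I'll fit the stand and crate poses.

```bash
python3 - <<'E'
from h import *
from scipy.optimize import least_squares
f=lambda u,v:(u/4+115-.375,v/4+185-.375)
obs=[((49,150),(45,205,121)),((42,306),(-45,205,121)),((389,46),(118,-2,112)),((770,102),(107,-256,20)),((768,410),(-107,-256,20)),((119,143),(57,163,111)),((113,321),(-57,163,111))]
m=camera_model("top")
P=np.array([ray("top",f(*a),b[2]/1e3,m) for a,b in obs]);L=np.array([b for a,b in obs])/1e3
def tf(q,L):
    c,s=np.cos(q[2]),np.sin(q[2]);return np.c_[q[0]+c*L[:,0]-s*L[:,1],q[1]+s*L[:,0]+c*L[:,1]]
r=least_squares(lambda q:(tf(q,L)-P[:,:2]).ravel(),[.5,.1,0],loss="soft_l1",f_scale=.003)
print("stand",r.x,"\n",(r.fun.reshape(-1,2)*1e3).round(1))
for n,p in dict(handle=(0,.205,.121),pin=(.095,-.002,.112),pan=(0,-.132,.029)).items(): print(n,tf(r.x,np.array([p])))
im=cv2.imread("pics/top0.png").astype(int)
g=((im[...,0]-im[...,1]<9)&(im.max(2)<155)).astype(np.uint8);g[:, :330]=0;g[:205]=0
g=cv2.morphologyEx(g,cv2.MORPH_CLOSE,np.ones((5,5)));g=cv2.morphologyEx(g,cv2.MORPH_OPEN,np.ones((7,7)))
cs,_=cv2.findContours(g,0,2);c=max(cs,key=cv2.contourArea);b=cv2.boxPoints(cv2.minAreaRect(c));print(cv2.minAreaRect(c))
Q=np.array([ray("top",p,.014,m) for p in b]);print(Q,Q.mean(0))
for i in range(4): print(np.linalg.norm(Q[i]-Q[i-1]),np.arctan2(*(Q[i]-Q[i-1])[1::-1]))
from workcell import *
w=camera_model("wrist");o=get_obs();print(w["world_to_cam"].round(3),w["mtx"])
E
python3 -c "
import workcell;print([k for k in dir(workcell) if k[0]!='_'])
import workcell as w
print(getattr(w,'hold_point_z',None))"
```

```text
stand [0.51147723 0.15080063 0.01417015] 
 [[-3.9 -1.2]
 [ 4.2  0.4]
 [-2.6  2.4]
 [ 2.9  0.7]
 [-2.2 -0.9]
 [ 1.5 -1.8]
 [ 0.2  0.5]]
handle [[0.50857245 0.35578005]]
pin [[0.60649604 0.15014695]]
pan [[0.51334763 0.01881388]]
((381.5, 257.0), (82.0, 83.0), 90.0)
[[ 0.60641177 -0.19549864  0.014     ]
 [ 0.61280299 -0.42495991  0.014     ]
 [ 0.38948981 -0.41929814  0.014     ]
 [ 0.38398138 -0.19605848  0.014     ]] [ 0.49817149 -0.30895379  0.014     ]
0.22243109297080502 0.0025169363465160507
0.22955026502104955 -1.5429503588955242
0.22338494402935452 3.1162445890020383
0.22330761020262055 1.5954662775721284
[[ 0.225  0.974 -0.003 -0.573]
 [-0.921  0.211 -0.327  0.043]
 [-0.318  0.076  0.945 -0.381]
 [ 0.     0.     0.     1.   ]] [[356.84395763   0.         279.35034213]
 [  0.         356.84395763 210.17785494]
 [  0.           0.           1.        ]]
['IKError', 'camera_model', 'finish_job', 'get_obs', 'hold_point_z', 'read_camera']
0.1547
```

```bash
python3 -m crank '[24,-20.5,0,0.24,0, 24,-20.5,0,0.24,0, 24,-20.5,0,0.24,0, 24,-20.5,0,0.24,0, 24,-20.5,0,0.24,0, 24,-20.5,0,0.24,0, 24,-20.5,0,0.24,0, 24,-20.5,0,0.24,0, 24,-20.5,0,0.24,0]' 30
python3 -m crank '[23.7,-20.5,-4,0,0, 23.7,-20.5,-4,0,0, 23.7,-20.5,-4,0,0, 23.7,-20.5,-4,0,0, 23.7,-20.5,-4,0,0, 23.7,-20.5,-4,0,0, 23.7,-20.5,-4,0,0, 23.7,-20.5,-4,0,0, 23.7,-20.5,-4,0,0, 23.7,-20.5,-4,0,0]'
python3 - <<'E'
from h import *
m=camera_model("wrist");im=read_camera("wrist");np.savez("w1.npz",**m);cv2.imwrite("pics/w1.png",im)
for p in [(.6065,.150,.112),(.5685,.1497,.12),(.4545,.147,.12)]: print(proj("wrist",p,m))
E
```

```text
t: 0.85
position: [0.3735, 0.3518, 0.4045]
ee_rot: [0.001, -0.003, 1.0, -0.001]
wrist_force: [-0.3, -0.1, 0.6]
finger_gap: 0.0854
gripper_force: 0.0
t: 1.68
position: [0.6071, 0.1496, 0.3635]
ee_rot: [-0.001, -0.005, 1.0, 0.0]
wrist_force: [-1.0, 0.2, -0.2]
finger_gap: 0.0855
gripper_force: 0.0
[280.90605081 222.9212706 ]
[281.25695739 169.00075329]
[278.85426676 -54.6448099 ]
```

View pics/w1.png

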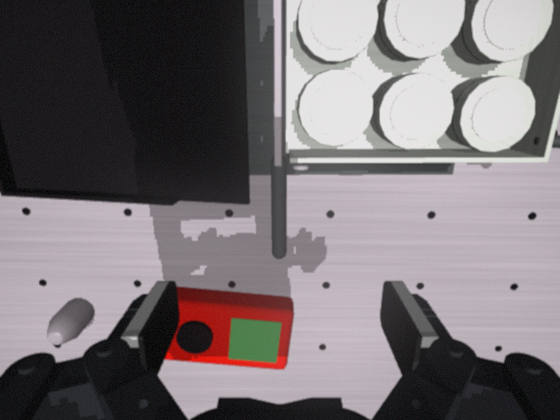

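The wrist view shows the pin as a vertical bar at column 279, rows 168–255, which is within 2 mm of the prediction (281). The gate plate is above it and the tray is at right. I'll descend and pinch.

```bash
python3 -m crank '[0,-0.1,-5,0,0.3, 0,-0.1,-9.3,0,0.3, 0,-0.1,-9.3,0,0.3, 0,-0.1,-9.3,0,0.3, 0,-0.1,-9.3,0,1, 0,-0.1,-9.3,0,1, 0,-0.1,-9.3,0,1, 0,-0.1,-9.3,0,1, 0,-0.1,-9.3,0,1, 0,-0.1,-9.3,0,1]' 40
python3 -m crank '[0,0,0,0,1, 0,0,0,0,1]'
```

```text
t: 2.57
position: [0.6078, 0.1492, 0.274]
ee_rot: [0.002, -0.006, 1.0, 0.0]
wrist_force: [-0.1, -0.0, 7.7]
finger_gap: 0.0082
gripper_force: 39.1
t: 2.73
position: [0.6078, 0.1492, 0.274]
ee_rot: [0.002, -0.006, 1.0, 0.0]
wrist_force: [0.0, 0.4, 6.6]
finger_gap: 0.0087
gripper_force: 39.1
```

```bash
python3 -m crank '[0,-0.28,0,0,1, 0,-0.56,-0.08,0,1, 0,-0.83,-0.16,0,1, 0,-1.1,-0.24,0,1, 0,-1.36,-0.36,0,1, 0,-1.61,-0.48,0,1, 0,-1.85,-0.64,0,1, 0,-2.08,-0.81,0,1, 0,-2.29,-1.0,0,1, 0,-2.49,-1.2,0,1]'
python3 -m crank '[0,-0.17,-0.22,0,1, 0,-0.34,-0.45,0,1, 0,-0.48,-0.7,0,1, 0,-0.61,-0.94,0,1, 0,-0.71,-1.2,0,1, 0,-0.8,-1.48,0,1, 0,-0.85,-1.75,0,1, 0,-0.9,-2.03,0,1, 0,-0.91,-2.3,0,1, 0,-0.91,-2.6,0,1]'
python3 -m crank '[0,0,-0.1,0,1, 0,0,-0.1,0,1]'
python3 - <<'E'
from h import *
im=read_camera("scene");cv2.imwrite("pics/s1.png",cv2.resize(im[130:290,210:450],None,fx=3,fy=3,interpolation=cv2.INTER_CUBIC))
E
```

```text
t: 3.57
position: [0.6079, 0.1252, 0.262]
ee_rot: [0.002, -0.006, 1.0, 0.001]
wrist_force: [0.2, 3.6, 6.3]
finger_gap: 0.0083
gripper_force: 39.3
t: 4.4
position: [0.6079, 0.1163, 0.2358]
ee_rot: [0.002, -0.006, 1.0, 0.001]
wrist_force: [1.1, 7.7, 6.1]
finger_gap: 0.0082
gripper_force: 41.8
t: 4.57
position: [0.608, 0.1164, 0.2348]
ee_rot: [0.002, -0.006, 1.0, 0.001]
wrist_force: [0.8, 7.2, 4.5]
finger_gap: 0.0081
gripper_force: 41.7
```

View pics/s1.png

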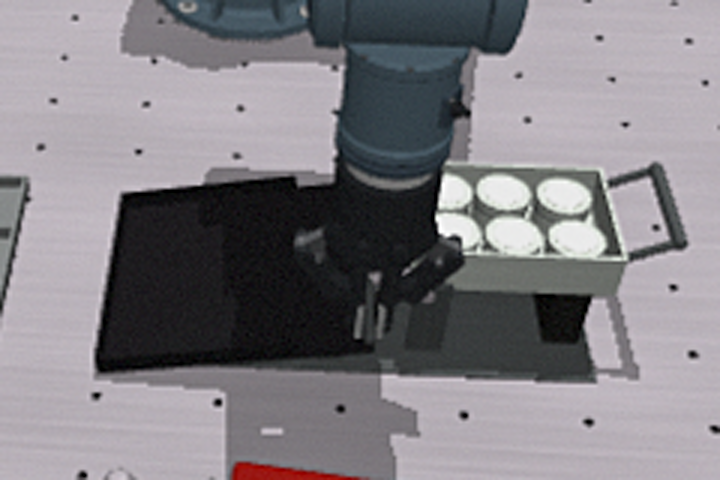

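```bash
python3 -m crank '[0,0.2,-0.5,0,1, 0,0.2,-0.5,0,1, 0,0.2,-0.5,0,1, 0,0.2,-0.5,0,1]'
python3 -m crank '[0,0,0.3,0,0.5, 0,0,0.3,0,0.5, 0,0,0.3,0,0.5, 0,0,0.3,0,0.5, 0,0,4,0,0.5, 0,0,8,0,0.5, 0,0,12,0,0, 0,0,12,0,0, 0,0,12,0,0]'
python3 -m crank '[-3,5,0,0,0, -6,12,0,0,0, -9.9,22,0,0,0, -9.9,23.7,0,0,0, -9.9,23.7,0,0,0, -9.9,23.7,0,0,0, -9.9,23.7,0,0,0, -9.9,23.7,0,0,0, -9.9,23.7,0,0,0, -9.9,23.7,0,0,0]'
python3 - <<'E'
from h import *
m=camera_model("wrist");im=read_camera("wrist");cv2.imwrite("pics/w2.png",im)
for p in [(.5086,.3558,.121),(.5536,.3558,.121),(.4636,.3558,.121)]: print(proj("wrist",p,m))
im=read_camera("top");cv2.imwrite("pics/t2.png",cv2.resize(im[185:305,115:315],None,fx=3,fy=3,interpolation=cv2.INTER_CUBIC))
a=cv2.imread("pics/w2.png");b=cv2.imread("pics/t2.png")
cv2.imwrite("pics/c2.png",np.hstack([cv2.resize(a,(400,300)),cv2.resize(b,(400,240))[:, :] if 0 else cv2.copyMakeBorder(cv2.resize(b,(400,240)),0,60,0,0,0)]))
E
```

```text
t: 4.95
position: [0.6082, 0.1173, 0.2322]
ee_rot: [0.002, -0.006, 1.0, -0.0]
wrist_force: [-7.2, 0.1, 23.1]
finger_gap: 0.0082
gripper_force: 43.8
t: 5.7
position: [0.6078, 0.1172, 0.3507]
ee_rot: [0.003, -0.006, 1.0, -0.0]
wrist_force: [-0.5, -0.5, -0.4]
finger_gap: 0.0767
gripper_force: 0.0
t: 6.53
position: [0.5082, 0.3529, 0.3464]
ee_rot: [-0.001, -0.006, 1.0, -0.001]
wrist_force: [0.2, 0.6, -0.9]
finger_gap: 0.0854
gripper_force: 0.0
[285.81278021 240.1622335 ]
[284.5102309 305.3601918]
[287.3091672  165.26190066]
```

View pics/c2.png

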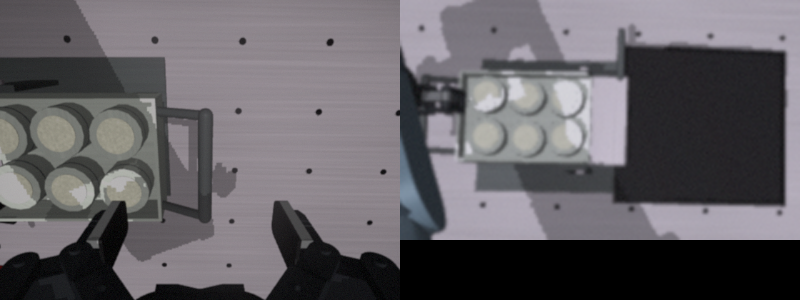

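The gate lies flat as an apron (right half, ~(607,120)). The handle bar in the wrist view is at column ~287 of the original, in line with the prediction. Next I grasp the bar with part-closed fingers.

```bash
python3 -m crank '[0,0.35,0,0,0.6, 0,0.35,0,0,0.6, 0,0.35,0,0,0.6, 0,0.35,-4,0,0.6, 0,0.35,-6.8,0,0.6, 0,0.35,-6.8,0,0.6, 0,0.35,-6.8,0,1, 0,0.35,-6.8,0,1, 0,0.35,-6.8,0,1, 0,0.35,-6.8,0,1]' 50
python3 -m crank '[0,0,0,0,1, 0,-0.06,0.25,0,1, 0,-0.12,0.5,0,1, 0,-0.18,0.75,0,1, 0,-0.25,1.02,0,1, 0,-0.32,1.27,0,1, 0,-0.4,1.53,0,1, 0,-0.47,1.78,0,1, 0,-0.55,2.03,0,1]'
python3 - <<'E'
from h import *
im=read_camera("top");cv2.imwrite("pics/t3.png",im);im=read_camera("scene");cv2.imwrite("pics/s3.png",im)
E
```

```text
t: 7.47
position: [0.5083, 0.3572, 0.2811]
ee_rot: [0.001, -0.006, 1.0, -0.0]
wrist_force: [-0.9, -5.2, -3.1]
finger_gap: 0.0103
gripper_force: 48.9
t: 8.22
position: [0.5083, 0.3519, 0.3006]
ee_rot: [0.001, -0.006, 1.0, 0.0]
wrist_force: [4.5, -4.5, -7.2]
finger_gap: 0.01
gripper_force: 48.6
```

```bash
python3 -m crank '[0,-0.07,0.2,0,1, 0,-0.14,0.4,0,1, 0,-0.21,0.6,0,1, 0,-0.28,0.8,0,1, 0,-0.35,0.98,0,1, 0,-0.35,0.98,0,1, 0,-0.35,0.98,0,1, 0,-0.35,0.98,0,1, 0,-0.35,0.98,0,1, 0,-0.35,0.98,0,1]'
python3 -m crank '[0,-0.08,0.2,0,1, 0,-0.16,0.4,0,1, 0,-0.24,0.6,0,1, 0,-0.32,0.8,0,1, 0,-0.4,0.97,0,1, 0,-0.4,0.97,0,1, 0,-0.4,0.97,0,1, 0,-0.4,0.97,0,1, 0,-0.4,0.97,0,1, 0,-0.4,0.97,0,1]'
python3 - <<'E'
from h import *
a=read_camera("top")[180:310,100:320];b=read_camera("scene")[150:280,220:440]
cv2.imwrite("pics/c4.png",np.hstack([cv2.resize(x,(396,234)) for x in(a,b)]))
E
```

```text
t: 9.15
position: [0.5083, 0.3485, 0.3105]
ee_rot: [0.001, -0.006, 1.0, 0.0]
wrist_force: [3.7, -3.5, -5.9]
finger_gap: 0.0103
gripper_force: 36.6
t: 9.98
position: [0.5083, 0.3447, 0.32]
ee_rot: [0.001, -0.006, 1.0, 0.0]
wrist_force: [3.9, -3.4, -7.3]
finger_gap: 0.0098
gripper_force: 49.2
```

View pics/c4.png

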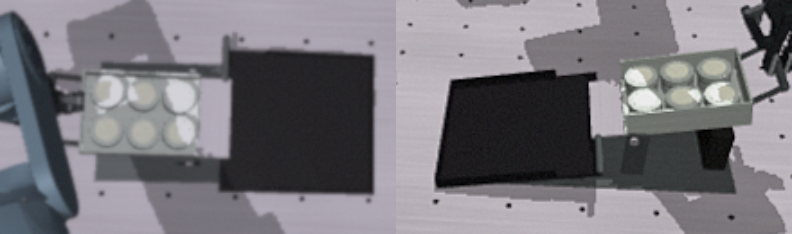

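At about 0.2 rad the tray is lifted and the tins are still inside, so I'll raise it further in small steps.

```bash
python3 -m crank '[0,-0.09,0.19,0,1, 0,-0.18,0.38,0,1, 0,-0.27,0.57,0,1, 0,-0.36,0.76,0,1, 0,-0.45,0.95,0,1, 0,-0.45,0.95,0,1, 0,-0.45,0.95,0,1, 0,-0.45,0.95,0,1, 0,-0.45,0.95,0,1, 0,-0.45,0.95,0,1]'
python3 - <<'E'
from h import *
a=read_camera("top")[180:310,100:320];b=read_camera("scene")[150:280,220:440]
cv2.imwrite("pics/c5.png",np.hstack([cv2.resize(x,(396,234)) for x in(a,b)]))
for n in("c4","c5"):
    x=cv2.imread(f"pics/{n}.png");print(n,[int((x[40:190,i:i+30].min(2)>150).sum()) for i in range(80,380,30)])
E
```

```text
t: 10.92
position: [0.5083, 0.3403, 0.3298]
ee_rot: [0.001, -0.006, 1.0, 0.001]
wrist_force: [3.6, -1.5, -6.9]
finger_gap: 0.0099
gripper_force: 48.9
c4 [1658, 1475, 1102, 2414, 2628, 127, 204, 236, 306, 900]
c5 [1502, 1457, 951, 2187, 2543, 128, 204, 235, 306, 910]
```

```bash
cat > chk.py <<'E'
from h import *
import sys
a=read_camera("top")[180:310,100:320];b=read_camera("scene")[150:280,220:440]
x=np.hstack([cv2.resize(q,(396,234)) for q in(a,b)]);cv2.imwrite(f"pics/{sys.argv[1]}.png",x)
print([int((x[40:190,i:i+30].min(2)>120).sum()) for i in range(80,380,30)])
E
python3 -m crank '[0,-0.1,0.19,0,1, 0,-0.2,0.38,0,1, 0,-0.3,0.57,0,1, 0,-0.4,0.76,0,1, 0,-0.5,0.93,0,1, 0,-0.5,0.93,0,1, 0,-0.5,0.93,0,1, 0,-0.5,0.93,0,1, 0,-0.5,0.93,0,1]'
python3 chk.py c6
python3 -m crank '[0,-0.11,0.18,0,1, 0,-0.22,0.36,0,1, 0,-0.33,0.54,0,1, 0,-0.44,0.72,0,1, 0,-0.55,0.9,0,1, 0,-0.55,0.9,0,1, 0,-0.55,0.9,0,1, 0,-0.55,0.9,0,1, 0,-0.55,0.9,0,1]'
python3 chk.py c7
```

```text
t: 11.77
position: [0.5083, 0.3355, 0.3392]
ee_rot: [0.001, -0.006, 1.0, 0.001]
wrist_force: [5.1, -1.8, -4.7]
finger_gap: 0.01
gripper_force: 48.9
[2928, 2606, 2327, 2810, 2761, 528, 255, 294, 346, 1162]
t: 12.62
position: [0.5083, 0.3302, 0.3483]
ee_rot: [0.001, -0.006, 1.0, 0.001]
wrist_force: [5.3, 1.2, -1.9]
finger_gap: 0.0098
gripper_force: 48.9
[2685, 2646, 2550, 2771, 2681, 221, 1273, 1153, 1902, 2479]
```

View pics/c7.png

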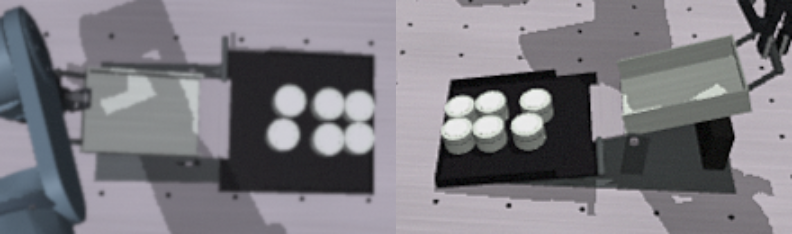

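All six tins slid out and stand upright on the pan against the low rim; the tray is empty. I'll lay the tray back down.

```bash
python3 -m crank '[0,0.55,-0.9,0,1, 0,1.0,-1.83,0,1, 0,1.5,-2.78,0,1, 0,1.9,-3.75,0,1, 0,2.25,-4.73,0,1, 0,2.4,-5.2,0,1, 0,2.55,-5.74,0,1, 0,2.7,-6.3,0,1, 0,2.8,-6.76,0,1, 0,2.8,-6.9,0,1]'
python3 -m crank '[0,0,-0.1,0,1, 0,0,-0.1,0,0.6, 0,0,-0.1,0,0.6, 0,0,-0.1,0,0.6, 0,0,4,0,0.6, 0,0,8,0,0.6, 0,0,8,0,0.6]'
python3 -m crank '[9.9,-23.7,0,0,0.5, 9.9,-23.7,0,0,0.5, 9.9,-23.7,0,0,0.5, 9.9,-23.7,0,0,0.5, 9.9,-23.7,0,0,0.5, 9.9,-23.7,0,0,0.5, 9.9,-23.7,0,0,0.5, 9.9,-23.7,0,0,0.5, 9.9,-23.7,0,0,0.5]'
python3 chk.py c8
```

```text
t: 13.55
position: [0.5084, 0.3576, 0.2824]
ee_rot: [0.0, -0.007, 1.0, -0.001]
wrist_force: [-11.5, -16.0, 42.9]
finger_gap: 0.0099
gripper_force: 54.3
t: 14.13
position: [0.5094, 0.3592, 0.3655]
ee_rot: [0.005, -0.006, 1.0, 0.002]
wrist_force: [0.7, 2.1, 1.4]
finger_gap: 0.0342
gripper_force: 0.0
t: 14.88
position: [0.6066, 0.1209, 0.357]
ee_rot: [-0.001, -0.006, 1.0, 0.0]
wrist_force: [-0.2, -0.7, 1.0]
finger_gap: 0.0426
gripper_force: 0.0
[3685, 498, 820, 1141, 671, 87, 774, 1014, 1906, 2477]
```

```bash
python3 -m crank '[0.15,-0.4,-4,0,0.6, 0.15,-0.4,-8,0,0.6, 0.15,-0.4,-12.1,0,0.6, 0.15,-0.4,-12.2,0,0.6, 0.15,-0.4,-12.2,0,0.6, 0.15,-0.4,-12.2,0,1, 0.15,-0.4,-12.2,0,1, 0.15,-0.4,-12.2,0,1, 0.15,-0.4,-12.2,0,1, 0.15,-0.4,-12.2,0,1]' 40
python3 -m crank '[0,0,0.3,0,1, 0,0,0.6,0,1, 0,0.05,0.9,0,1, 0,0.1,1.2,0,1, 0,0.15,1.45,0,1, 0,0.22,1.7,0,1, 0,0.32,1.95,0,1, 0,0.45,2.2,0,1, 0,0.58,2.45,0,1, 0,0.7,2.6,0,1]'
python3 -m crank '[0,0.2,0.2,0,1, 0,0.42,0.4,0,1, 0,0.65,0.58,0,1, 0,0.9,0.74,0,1, 0,1.17,0.88,0,1, 0,1.44,1.0,0,1, 0,1.7,1.1,0,1, 0,2.0,1.18,0,1, 0,2.3,1.22,0,1, 0,2.6,1.24,0,1]'
```

```text
t: 15.82
position: [0.6097, 0.117, 0.2396]
ee_rot: [0.003, -0.006, 1.0, 0.0]
wrist_force: [-1.0, 2.1, 8.0]
finger_gap: 0.0086
gripper_force: 40.4
t: 16.65
position: [0.6096, 0.1227, 0.2634]
ee_rot: [0.003, -0.006, 1.0, -0.001]
wrist_force: [7.0, -3.4, -2.5]
finger_gap: 0.0079
gripper_force: 39.2
t: 17.48
position: [0.6103, 0.1462, 0.2804]
ee_rot: [0.003, -0.006, 1.0, -0.004]
wrist_force: [-9.0, -15.9, 27.8]
finger_gap: 0.008
gripper_force: 40.8
```

```bash
python3 -m crank '[0,0.2,0.3,0,1, 0,0.3,0.4,0,1, 0,0.4,0.4,0,1, 0,0.5,0.4,0,1, 0,0.5,0.4,0,1, 0,0.5,0.4,0,1]'
python3 - <<'E'
from h import *
m=camera_model("wrist");im=read_camera("wrist")
a=read_camera("top")[180:310,100:320]
cv2.imwrite("pics/c9.png",np.hstack([cv2.resize(im,(400,300)),cv2.copyMakeBorder(cv2.resize(a,(400,236)),0,64,0,0,0)]))
E
```

```text
t: 17.98
position: [0.6095, 0.1524, 0.282]
ee_rot: [0.002, -0.006, 1.0, -0.002]
wrist_force: [-2.2, -10.2, 10.8]
finger_gap: 0.008
gripper_force: 39.7
```

View pics/c9.png

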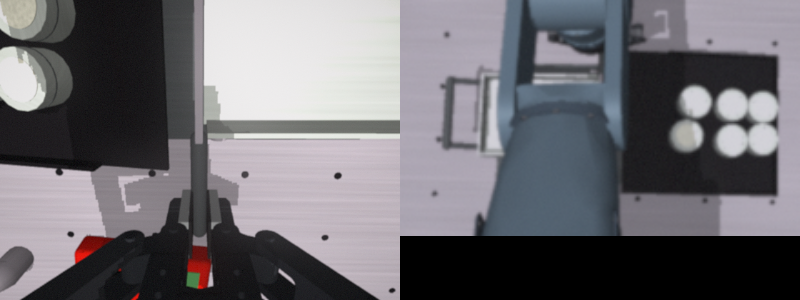

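The gate plate appears edge-on at column ~200, i.e. upright, and the tins rest in a 2×3 block on the pan. I'll release and move over the pan.

```bash
python3 -m crank '[0,0,0,0,0.5, 0,0,0,0,0.5, 0,0,0,0,0.5, 0,0,0,0,0.5, 0,0,4,0,0.5, 0,0,8,0,0, 0,0,12,0,0, 0,0,12,0,0]'
python3 -m crank '[-10,-20,0,0,0, -10,-20,0,0,0, -10,-20,0,0,0, -10,-20,0,0,0, -10,-20,0,0,0, -10,-20,0,0,0, -10,-20,0,0,0, -10,-20,0,0,0, -10,-20,0,0,0]'
python3 - <<'E'
from h import *
m=camera_model("wrist");im=read_camera("wrist");np.savez("w3.npz",**m);cv2.imwrite("pics/w3.png",im)
a=read_camera("top");cv2.imwrite("pics/t9.png",a)
cv2.imwrite("pics/c10.png",np.hstack([cv2.resize(im,(400,300)),cv2.copyMakeBorder(cv2.resize(a[180:310,100:320],(400,236)),0,64,0,0,0)]))
E
```

```text
t: 18.75
position: [0.6103, 0.1553, 0.4085]
ee_rot: [0.007, -0.006, 1.0, 0.001]
wrist_force: [0.7, 1.3, 1.3]
finger_gap: 0.0772
gripper_force: 0.0
t: 19.5
position: [0.5086, -0.0447, 0.3986]
ee_rot: [0.0, -0.006, 1.0, 0.0]
wrist_force: [0.5, 1.0, 0.1]
finger_gap: 0.0853
gripper_force: 0.0
```

View pics/c10.png

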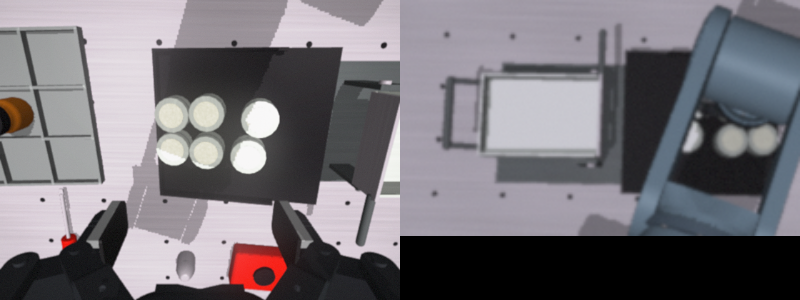

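The tray gate is upright. On the pan, in half-scale pixels, the tins are at (172,114), (207,113), (262,118), (173,151), (206,152) and (248,156), all upright. Next I measure their centres and the crate grid.

```bash
cat > tins.py <<'E'
from h import *
S=np.array([.5115,.1508]);YAW=.014
def tins(im,m,tag=None):
    """tin centres (mid height) on pan: Hough circles on top discs, cast on the sloping top plane"""
    W=m["world_to_cam"];c=-W[:3,:3].T@W[:3,3]
    g=cv2.medianBlur(cv2.cvtColor(im,cv2.COLOR_BGR2GRAY),3)
    s=m["mtx"][0,0]/(c[2]-.05)*.023
    C=cv2.HoughCircles(g,cv2.HOUGH_GRADIENT,1,s*1.5,param1=120,param2=12,minRadius=int(s*.85),maxRadius=int(s*1.2))
    t=np.tan(.18);n=np.array([np.sin(YAW)*np.sin(.18),-np.cos(YAW)*np.sin(.18),np.cos(.18)])
    out=[]
    for u,v,r in C[0]:
        z=.05
        for _ in range(6):
            p=ray("",(u,v),z,m);L=p[:2]-S;d=L[0]*np.sin(YAW)-L[1]*np.cos(YAW);z=.029-(d-.132)*t+.030/np.cos(.18)
        x=L[0]*np.cos(YAW)+L[1]*np.sin(YAW)
        if abs(x)<.1 and .05<d<.26:
            q=np.zeros(im.shape[:2],np.uint8);cv2.circle(q,(int(u),int(v)),int(s*.7),1,-1)
            if cv2.mean(g,q)[0]>120:
                b=p-.030*n; out.append((u,v,r,*(p-.008*n)[:2],b[2]))
                if tag: cv2.circle(im,(int(u),int(v)),int(r),(0,0,255),1)
    return out
E
python3 - <<'E'
from tins import *
m=dict(np.load("w3.npz"));im=cv2.imread("pics/w3.png")
for o in tins(im,m,1): print(np.round(o[:3],0),np.round(o[3:],4))
for n,p in dict(jar=(.4982,-.309,.066),pl=(.5115,.1508-.255,.0065)).items(): print(n,proj("",p,m))
cv2.imwrite("pics/w3m.png",im)
E
```

```text
[364. 168.  27.] [0.489  0.03   0.0318]
[288. 214.  23.] [ 0.5368 -0.0348  0.0199]
[240. 160.  25.] [ 0.4884 -0.08    0.0118]
[348. 218.  25.] [0.5374 0.0193 0.0297]
[288. 156.  27.] [ 0.4826 -0.036   0.0198]
[242. 204.  27.] [ 0.53   -0.079   0.0119]
jar [-25.88982657 173.73290322]
pl [222.47203338 175.7198271 ]
```

View pics/w3m.png

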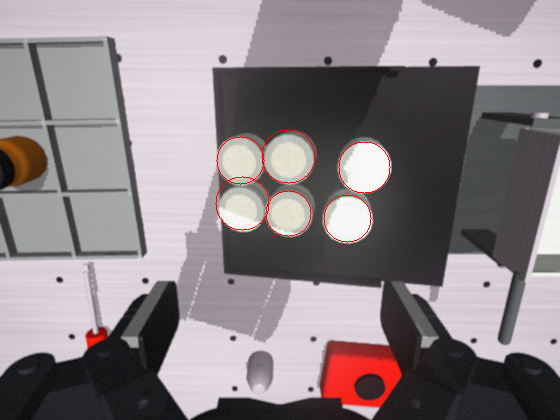

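The circles match all six tins to within a few mm. The crate's near corners are at (116,38) and (144,257). I'll grasp tin A first, at (364,168).

```bash
python3 -m crank '[-1.95,7.8,-6,0,0.35, -1.95,7.8,-12,0,0.35, -1.95,7.8,-13,0,0.35, -1.95,7.8,-13,0,0.35, -1.95,7.8,-16,0,0.35, -1.95,7.8,-18.3,0,0.35, -1.95,7.8,-18.3,0,0.35, -1.95,7.8,-18.3,0,1, -1.95,7.8,-18.3,0,1, -1.95,7.8,-18.3,0,1]' 35
python3 -m crank '[0,0,0,0,1, 0,0,0,0,1, 0,0,4,0,1, 0,0,8,0,1, 0,0,12,0,1, 0,0,12,0,1, 0,0,12,0,1]'
python3 - <<'E'
from h import *
m=dict(np.load("w3.npz"))
for p in [(116,38),(144,257)]: print(ray("",p,.016,m))
for p in [(42,193),(35,125)]: print("junction",ray("",p,.016,m))
m=camera_model("wrist");im=read_camera("wrist");cv2.imwrite("pics/w4.png",im)
E
```

```text
t: 20.43
position: [0.4889, 0.0334, 0.2157]
ee_rot: [-0.0, -0.007, 1.0, 0.0]
wrist_force: [-0.6, -0.2, 0.0]
finger_gap: 0.0296
gripper_force: 40.6
t: 21.02
position: [0.4897, 0.0326, 0.3385]
ee_rot: [0.003, -0.006, 1.0, -0.001]
wrist_force: [-1.3, 0.4, -1.8]
finger_gap: 0.0296
gripper_force: 40.7
[ 0.38451976 -0.1928842   0.016     ]
[ 0.60128131 -0.19182524  0.016     ]
junction [ 0.52989855 -0.28836342  0.016     ]
junction [ 0.46166157 -0.28120016  0.016     ]
```

View pics/w4.png

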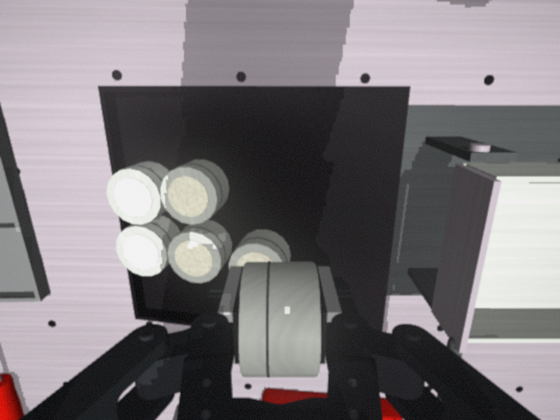

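The held tin has tipped: it is gripped across its flat faces (gap 30 mm, axis along y), with a seam visible at column ~268. The other five tins are still upright. I'll find which end is the lid by comparing seam profiles.

Run:
```python
from h import *
np.set_printoptions(linewidth=250)
g=cv2.cvtColor(cv2.imread("pics/w4.png"),cv2.COLOR_BGR2GRAY)
print("held",g[300:306,228:336].mean(0).astype(int))
# standing tin side profile, from (195,190) outward right and right-up
for (c,r),(dx,dy) in [((195,192),(1,-.15)),((197,258),(1,-.6)),((262,250),(.3,-1)),((140,195),(.6,-1))]:
    n=np.hypot(dx,dy);print((c,r),[int(g[int(round(r+dy/n*k)),int(round(c+dx/n*k))]) for k in range(14,52)])
w=camera_model("wrist")
```

```text
held [107 102  93  89  90  83  64  44  39  42  55 102 149 159 159 159 158 157 158 157 157 158 158 156 158 157 158 158 158 158 159 159 158 159 159 159 156 144 101  78 105 147 156 156 156 156 155 156 155 154 153 153 151 152 150 150 151 151 153 153 153 153
 153 152 152 151 151 150 149 149 147 148 148 148 147 148 149 149 148 147 147 146 146 145 145 145 146 145 146 148 146 131  84  47  40  41  49  69  86  89  89  89  89  88  89  89  87  88]
(195, 192) [173, 172, 172, 171, 172, 164, 133, 107, 102, 105, 99, 88, 87, 97, 104, 97, 100, 98, 100, 91, 62, 43, 46, 44, 46, 38, 39, 40, 38, 41, 39, 37, 37, 40, 36, 37, 37, 38]
(197, 258) [192, 170, 173, 174, 174, 215, 223, 227, 188, 124, 130, 133, 137, 135, 128, 102, 106, 109, 109, 111, 111, 107, 107, 105, 86, 86, 55, 53, 51, 49, 51, 50, 50, 52, 48, 50, 47, 50]
(262, 250) [99, 99, 102, 102, 105, 100, 99, 83, 59, 38, 41, 39, 37, 33, 36, 37, 38, 37, 39, 35, 31, 32, 32, 34, 35, 31, 30, 35, 32, 32, 33, 29, 34, 29, 29, 31, 33, 25]
(140, 195) [235, 235, 234, 234, 234, 214, 175, 138, 139, 139, 139, 138, 135, 117, 129, 139, 137, 137, 137, 135, 135, 135, 126, 93, 57, 57, 56, 51, 51, 55, 56, 54, 57, 52, 52, 53, 50, 50]
```

The seam is a third of the height from the lid, so the lid faces −y. My plan is to set the tin on its rim in a crate cell, regrip it across the diameter along x, and turn it flat against the crate wall top.

```bash
python3 -m crank '[7.8,-26.4,0,0,1, 7.8,-26.4,0,0,1, 7.8,-26.4,0,0,1, 7.8,-26.4,0,0,1, 7.8,-26.4,0,0,1, 7.8,-26.4,0,0,1, 7.8,-26.4,0,0,1, 7.8,-26.4,0,0,1, 7.8,-26.4,0,0,1]'
python3 - <<'E'
from h import *
print(get_obs()["position"])
m=camera_model("wrist");im=read_camera("wrist");np.savez("w5.npz",**m)
# draw predicted grid for crate guess
cx,cy=.4955,-.3035
for a in (-108,-36,36,108):
    for b in (-108,-36,36,108):
        p=proj("",(cx+a/1e3,cy+b/1e3,.016),m)
        if abs(p).max()<900: cv2.circle(im,(int(p[0]),int(p[1])),2,(0,0,255),-1)
cv2.imwrite("pics/w5.png",im)
E
```

```text
t: 21.82
position: [0.5661, -0.2324, 0.3327]
ee_rot: [-0.002, -0.005, 1.0, 0.001]
wrist_force: [-0.3, 0.3, -1.0]
finger_gap: 0.0296
gripper_force: 40.6
[ 0.56608596 -0.23241532  0.33273446]
```

View pics/w5.png

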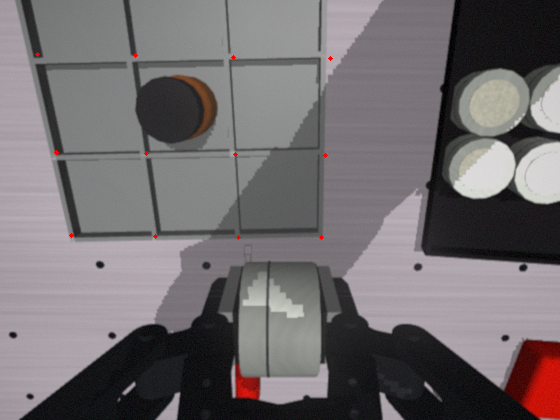

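The grid guess (red dots) coincides with the wall junctions to about 3 mm. The jar is in the centre cell, at (175,107). I'll lower the tin into the cell.

```bash
python3 -m crank '[0,0,-4,0,1, 0,0,-8,0,1, 0,0,-12,0,1, 0,0,-13,0,1, 0,0,-13.6,0,1, 0,0,-13.9,0,1, 0,0,-14.1,0,1, 0,0,-14.2,0,1]'
python3 -m crank '[0,0,-0.15,0,1, 0,0,-0.3,0,1]'
```

```text
t: 22.53
position: [0.5679, -0.2317, 0.196]
ee_rot: [0.002, -0.006, 1.0, -0.001]
wrist_force: [0.1, -0.2, -1.1]
finger_gap: 0.0299
gripper_force: 40.6
t: 22.7
position: [0.5675, -0.2317, 0.1924]
ee_rot: [0.001, -0.006, 1.0, -0.001]
wrist_force: [0.8, -0.3, -0.8]
finger_gap: 0.0295
gripper_force: 40.6
```

```bash
python3 -m crank '[0,0,-0.2,0,1, 0,0,-0.3,0,1, 0,0,-0.3,0,1]'
python3 -m crank '[0,0,-0.1,0,1, 0,0,-0.2,0,1, 0,0,-0.2,0,1]'
python3 -m crank '[0,0,-0.1,0,1, 0,0,-0.2,0,1, 0,0,-0.2,0,1]'
```

```text
t: 22.95
position: [0.5667, -0.2313, 0.1876]
ee_rot: [-0.0, -0.006, 1.0, 0.0]
wrist_force: [-0.2, -0.1, -0.3]
finger_gap: 0.0292
gripper_force: 40.6
t: 23.2
position: [0.5668, -0.2313, 0.1854]
ee_rot: [-0.0, -0.006, 1.0, 0.0]
wrist_force: [0.8, -0.1, -0.1]
finger_gap: 0.0296
gripper_force: 40.6
t: 23.45
position: [0.567, -0.2314, 0.1852]
ee_rot: [-0.0, -0.006, 1.0, 0.0]
wrist_force: [-6.0, 3.1, 12.4]
finger_gap: 0.0294
gripper_force: 42.4
```

```bash
python3 -m crank '[0,0,0.1,0,0.45, 0,0,0.1,0,0.45, 0,0,0.1,0,0.45, 0,0,3,0,0.45, 0,0,6,0,0.45, 0,0,6,0,0.3]'; python3 -c "
from workcell import *;print(get_obs()['joint_pos'])"
```

```text
t: 23.95
position: [0.569, -0.2326, 0.2494]
ee_rot: [0.004, -0.006, 1.0, -0.003]
wrist_force: [2.1, -1.2, 1.1]
finger_gap: 0.0577
gripper_force: 0.0
[-5.80928840e-01  4.39307228e-01  1.61558416e+00  5.47227671e-05
  1.07758982e+00 -2.16407719e+00]
```

```bash
python3 -m crank '[0,0,0,-0.8,0.25, 0,0,0,-0.8,0.25, 0,0,0,-0.8,0.25, 0,0,0,-0.8,0.25, 0,0,0,-0.8,0.25, 0,0,0,-0.8,0.25, 0,0,0,-0.8,0.25]'
python3 -m crank '[0,0,0,-0.77,0.25, 0,0,0,-0.77,0.25, 0,0,0,-0.77,0.25, 0,0,0,-0.77,0.25, 0,0,0,-0.77,0.25, 0,0,0,-0.77,0.25, 0,0,0,-0.77,0.25, 0,0,0,-0.77,0.25]'
python3 -m crank '[-0.1,0.1,-3,0,0.25, -0.1,0.1,-5.5,0,0.25, -0.1,0.1,-5.7,0,0.25, -0.1,0.1,-5.7,0,0.25, -0.1,0.1,-5.7,0,1, -0.1,0.1,-5.7,0,1, -0.1,0.1,-5.7,0,1, -0.1,0.1,-5.7,0,1, -0.1,0.1,-5.7,0,1]' 20
```

```text
t: 24.53
position: [0.5668, -0.2313, 0.2433]
ee_rot: [-0.0, 0.387, 0.922, 0.0]
wrist_force: [-0.1, -0.4, 0.8]
finger_gap: 0.0643
gripper_force: 0.0
t: 25.2
position: [0.5668, -0.2313, 0.2434]
ee_rot: [-0.0, 0.702, 0.712, -0.0]
wrist_force: [-0.2, 0.1, 0.1]
finger_gap: 0.0646
gripper_force: 0.0
t: 25.95
position: [0.566, -0.2304, 0.1873]
ee_rot: [0.0, 0.702, 0.712, 0.0]
wrist_force: [0.5, 0.3, 0.5]
finger_gap: 0.0453
gripper_force: 22.6
```

The 45 mm gap means it is gripped across the diameter. I'll raise it a little and drag it over the +y wall to turn it upright.

```bash
python3 -m crank '[0,0,0.6,0,1, 0,0.5,0.6,0,1, 0,1,0.6,0,1, 0,1.4,0.6,0,1, 0,1.7,0.6,0,1, 0,2,0.6,0,1, 0,2.3,0.6,0,1, 0,2.6,0.6,0,1, 0,2.9,0.6,0,1]'
python3 -m crank '[0,0.3,0,0,1, 0,0.6,0,0,1, 0,0.9,0,0,1, 0,1.2,0,0,1, 0,1.5,0,0,1, 0,1.8,0,0,1, 0,2.1,0,0,1, 0,2.3,0,0,1, 0,2.3,-0.1,0,1, 0,2.5,-0.1,0,1]'
```

```text
t: 26.7
position: [0.5662, -0.2035, 0.194]
ee_rot: [0.003, 0.702, 0.712, -0.001]
wrist_force: [-3.0, -8.9, 3.2]
finger_gap: 0.0455
gripper_force: 22.4
t: 27.53
position: [0.5664, -0.1771, 0.1926]
ee_rot: [0.002, 0.702, 0.712, -0.0]
wrist_force: [-0.4, -5.1, 0.8]
finger_gap: 0.045
gripper_force: 20.2
```

```bash
python3 -m crank '[0,0,4,0,1, 0,-2,8,0,1, 0,-5.3,8,0,1, 0,-5.3,8,0,1, 0,-5.3,8,0,1]'
python3 - <<'E'
from h import *
np.set_printoptions(linewidth=250)
im=read_camera("wrist");cv2.imwrite("pics/w6.png",im);g=cv2.cvtColor(im,cv2.COLOR_BGR2GRAY)
print(g[220:420:8,190:370:8])
E
```

```text
t: 27.95
position: [0.5658, -0.2304, 0.2721]
ee_rot: [0.0, 0.703, 0.711, 0.0]
wrist_force: [0.0, 0.7, -2.4]
finger_gap: 0.0446
gripper_force: 21.7
[[135 137 137 137  96  62  95  93  91  92  94  94  94  94  95  93  93  92  94 117 117 121 118]
 [136 136 138 136 135  72  91  94  94  94  93  94  93  92  90  94  92  91  95 118 116 122 116]
 [135 136 134 136 134  87 131  94  92  91  94  93  93  93  93  92  94  92  93 116 117 120 115]
 [132 134 134 132 133 126 107 135 110  94  93  94  91  93  95  89  93  90  92 116 118 118 117]
 [133 134 131 132 134 132 105 132 131  89  93  92  92  91  97  94  93  87  96 119  96 104 107]
 [131 131 132 133 122 131  90 114 113 111 113  93  72  71  67  66  64  61 100 118 119 108 113]
 [ 64  67  72  67  66 133  88  95  97 101 102  97  79  83  91  89  89  89  56  84 118 113 117]
 [131 132 129  78  32 127  90 132 130 133 132 129 131 130 125  93  93  80  32  78  90 115 117]
 [ 49  27  70  77  27 124  92 131 124 121 122 123 127 121 117 128  92  75  36  75  77  32  98]
 [ 32  30  77  77  28 108 106 116 119 127 126 125 127 122 119 114 111  85  33  43  81  35  37]
 [ 
[... 722 characters left out ...]
8 116 114 105  89  24  28  16  22]
 [ 21  13  23  29  91 105 114 120 125 134 133 134 132 133 124 120 109 102  92  68  24  24  26]
 [ 16  21  20  90  97 115 118 124 141 148 146 147 145 148 148 137 119 119 119 171  21  29  18]
 [ 17  19  12  31 128 121 120 147 145 148 143 143 144 145 144 143 124 112 169 168  24  26  21]
 [ 28  16  25  16 126 124 127 100 126 127 126 125 124 123 123 123 124 116 165 116  24  21  31]
 [ 13  16  19  17 115 116 115  81 124 127 124 123 124 125 123 120 113 110 150  23  16  19  17]
 [ 18  10  21  18  14  15   8  18  20  16  17  56  27  22  26  24  22  24  15  22  16  23  18]
 [ 21  17  14  16  17   5  16  20  19  16  22  16  18  12  23  17  21  14  12  13  17  16  26]]
```

Run:
```python
from h import *
a=cv2.imread("pics/w6.png")[150:420,130:430];s=read_camera("scene");cv2.imwrite("pics/s6.png",s)
cv2.imwrite("pics/c11.png",np.hstack([cv2.resize(a,(400,360)),cv2.resize(s[90:260,60:249],(400,360))]))
```

```text
(no output)
```

View pics/c11.png

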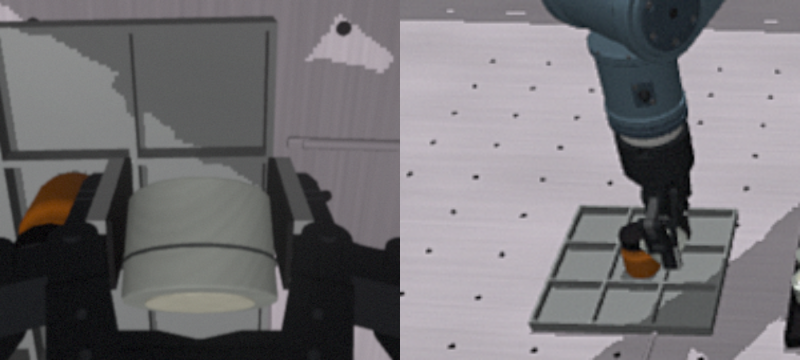

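The wrist crop shows the disc as a thin ellipse at the palm side, so the tin has turned about halfway with its lid towards up. That is past its tipping angle, so pressing it down on the cell floor should bring it flat.

```bash
python3 -m crank '[0.1,-0.6,-4,0,1, 0.1,-0.6,-6,0,1, 0.1,-0.6,-7,0,1, 0.1,-0.6,-7.5,0,1, 0.1,-0.6,-8,0,1, 0.1,-0.6,-8.3,0,1, 0.1,-0.6,-8.6,0,1, 0.1,-0.6,-8.6,0,1]'
python3 -m crank '[0,0,-0.1,0,1, 0,0,-0.2,0,1, 0,0,-0.2,0,1]'
```

```text
t: 28.72
position: [0.5671, -0.2353, 0.1861]
ee_rot: [0.0, 0.702, 0.712, 0.0]
wrist_force: [-1.0, 0.4, -0.8]
finger_gap: 0.0449
gripper_force: 21.7
t: 28.97
position: [0.567, -0.2355, 0.184]
ee_rot: [0.0, 0.703, 0.712, 0.0]
wrist_force: [0.8, 0.4, -1.0]
finger_gap: 0.0449
gripper_force: 21.7
```

```bash
python3 -m crank '[0,0,-0.1,0,1, 0,0,-0.2,0,1, 0,0,-0.2,0,1]'
python3 -m crank '[0,0,-0.1,0,1, 0,0,-0.2,0,1, 0,0,-0.2,0,1]'
```

```text
t: 29.22
position: [0.567, -0.2353, 0.1821]
ee_rot: [0.0, 0.702, 0.712, 0.0]
wrist_force: [-0.1, 1.5, 2.5]
finger_gap: 0.0448
gripper_force: 21.9
t: 29.47
position: [0.5673, -0.235, 0.181]
ee_rot: [0.0, 0.702, 0.712, 0.0]
wrist_force: [-2.6, 5.1, 11.4]
finger_gap: 0.045
gripper_force: 22.4
```

```bash
python3 -m crank '[0,0,0.1,0,0.41, 0,0,0.1,0,0.41, 0,0,0.1,0,0.41]'
python3 -m crank '[0,0,3,0,0.41, 0,0,7,0,0.3, 0,0,11,0,0.3, 0,0,15,0,0, 0,0,15,0,0]'
cat > crate.py <<'E'
from h import *
def look(tag,x,y,z=.034):
    m=camera_model("wrist");im=read_camera("wrist");cv2.imwrite(f"pics/{tag}.png",im);np.savez(f"{tag}.npz",**m)
    W=m["world_to_cam"];h=(-W[:3,:3].T@W[:3,3])[2]-z;s=m["mtx"][0,0]/h*.023
    g=cv2.medianBlur(cv2.cvtColor(im,cv2.COLOR_BGR2GRAY),3)
    C=cv2.HoughCircles(g,cv2.HOUGH_GRADIENT,1,s,param1=120,param2=14,minRadius=int(s*.7),maxRadius=int(s*1.25))
    print("pred",proj("",(x,y,z),m).round(),"r",s.round())
    for u,v,r in (C[0] if C is not None else []):
        p=ray("",(u,v),z,m);q=np.zeros(g.shape,np.uint8);cv2.circle(q,(int(u),int(v)),int(r*.6),1,-1)
        if np.hypot(p[0]-x,p[1]-y)<.08: print((u,v,r),p[:2].round(4),"mean",cv2.mean(g,q)[0])
E
python3 - <<'E'
from crate import *
look("k1",.567,-.2315)
E
```

```text
t: 29.72
position: [0.5668, -0.2355, 0.1806]
ee_rot: [0.0, 0.703, 0.712, -0.0]
wrist_force: [-0.2, 1.2, 0.2]
finger_gap: 0.0501
gripper_force: 0.0
t: 30.13
position: [0.5692, -0.2369, 0.3402]
ee_rot: [0.007, 0.702, 0.712, 0.001]
wrist_force: [1.6, -0.5, 0.9]
finger_gap: 0.0814
gripper_force: 0.0
pred [273. 187.] r 30.0
(np.float32(269.5), np.float32(188.5), np.float32(27.3)) [ 0.5644 -0.2327] mean 166.58469259723964
```

Tin 1 stands upright in its cell: circle r≈27 px, bright disc, at (0.564, −0.233). Next I re-measure the pan.

```bash
python3 -m crank '[-4,17,6,0,0, -4,17,6,0,0, -4,17,6,0,0, -4,17,6,0,0, -4,17,6,0,0, -4,17,6,0,0, -4,17,6,0,0, -4,17,6,0,0]'
cat > lp.py <<'E'
from tins import *
import sys
o=get_obs();m=camera_model("wrist");im=read_camera("wrist");cv2.imwrite(f"pics/{sys.argv[1]}.png",im);p=o["position"]
for t in tins(im,m): print(np.round(t[:3],0),np.round(t[3:],4),"d cm",((t[3]-p[0])*100).round(2),((t[4]-p[1])*100).round(2),((t[5]+.176-p[2])*100).round(2))
E
python3 lp.py p1
```

```text
t: 30.85
position: [0.5268, -0.0659, 0.3895]
ee_rot: [-0.001, 0.703, 0.712, -0.001]
wrist_force: [-0.3, -1.7, 0.6]
finger_gap: 0.0853
gripper_force: 0.0
[302.  90.  29.] [0.5422 0.0164 0.0292] d cm 1.54 8.23 -18.43
[236. 148.  29.] [ 0.4883 -0.0318  0.0206] d cm -3.85 3.41 -19.29
[294. 154.  27.] [ 0.5376 -0.0365  0.0196] d cm 1.08 2.94 -19.39
[290. 196.  25.] [ 0.5362 -0.0769  0.0122] d cm 0.94 -1.1 -20.13
[242. 196.  26.] [ 0.4909 -0.0765  0.0124] d cm -3.6 -1.06 -20.11
```

```bash
python3 -m crank '[1.3,8.4,-4,0,0.18, 1.3,8.4,-8,0,0.18, 1.3,8.4,-12,0,0.18, 1.3,8.4,-15,0,0.18, 1.3,8.4,-17,0,0.18, 1.3,8.4,-18.3,0,0.18, 1.3,8.4,-18.3,0,0.18, 1.3,8.4,-18.3,0,0.18, 1.3,8.4,-18.3,0,1, 1.3,8.4,-18.3,0,1]' 35
python3 -m crank '[0,0,0,0,1, 0,0,0,0,1, 0,0,0,0,1, 0,0,0,0,1]'
```

```text
t: 31.73
position: [0.5411, 0.0178, 0.2095]
ee_rot: [0.002, 0.703, 0.711, 0.001]
wrist_force: [-0.7, 1.0, 0.7]
finger_gap: 0.0464
gripper_force: 0.0
t: 32.07
position: [0.541, 0.0181, 0.2098]
ee_rot: [0.002, 0.702, 0.712, 0.001]
wrist_force: [-0.0, -2.7, 6.9]
finger_gap: 0.0446
gripper_force: 36.4
```

```bash
python3 -m crank '[0,0,4,0,1, 0,0,8,0,1, 0.5,-4,10,0,1, 1,-8,10,0,1, 1.5,-12,10,0,1, 2,-16,10,0,1, 2.7,-20,10,0,1, 2.7,-20,10,0,1]'
python3 -m crank '[0,-4,0,0,1, 0,-8,0,0,1, 0,-12,0,0,1, 0,-16,0,0,1, 0,-19.4,0,0,1, 0,-19.4,-2,0,1, 0,-19.4,-5,0,1, 0,-19.4,-8,0,1, 0,-19.4,-11,0,1, 0,-19.4,-11,0,1]'
python3 -m crank '[0,0,-0.3,0,1, 0,0,-0.6,0,1, 0,0,-0.8,0,1, 0,0,-0.8,0,1]'
```

```text
t: 32.73
position: [0.5673, -0.188, 0.3089]
ee_rot: [0.003, 0.704, 0.71, -0.0]
wrist_force: [0.3, 0.8, -0.7]
finger_gap: 0.0451
gripper_force: 36.6
t: 33.57
position: [0.5642, -0.3729, 0.1904]
ee_rot: [-0.006, 0.703, 0.712, -0.0]
wrist_force: [-1.1, 1.9, -2.6]
finger_gap: 0.0447
gripper_force: 36.6
t: 33.9
position: [0.5675, -0.3758, 0.1917]
ee_rot: [0.002, 0.702, 0.712, 0.0]
wrist_force: [0.0, 0.4, -0.2]
finger_gap: 0.0447
gripper_force: 36.6
```

Going down to contact, in small steps.

```bash
python3 -m crank '[0,0,-0.3,0,1, 0,0,-0.5,0,1, 0,0,-0.5,0,1]'
python3 -m crank '[0,0,-0.1,0,1, 0,0,-0.2,0,1, 0,0,-0.2,0,1]'
```

```text
t: 34.15
position: [0.5678, -0.3758, 0.1879]
ee_rot: [0.002, 0.702, 0.712, 0.0]
wrist_force: [-2.3, 3.4, 11.8]
finger_gap: 0.0444
gripper_force: 38.0
t: 34.4
position: [0.5679, -0.3756, 0.1876]
ee_rot: [0.001, 0.702, 0.712, 0.0]
wrist_force: [-6.7, 8.3, 22.1]
finger_gap: 0.0445
gripper_force: 39.0
```

```bash
python3 -m crank '[0,0,0.2,0,0.41, 0,0,0.2,0,0.41, 0,0,0.2,0,0.41, 0,0,4,0,0.41, 0,0,8,0,0.3, 0,0,12,0,0.18, 0,0,15,0,0.18, 0,0,15,0,0.18]'
python3 - <<'E'
from crate import *
look("k2",.568,-.376);look("k3",.565,-.2327)
E
python3 -m crank '[-2,16,3,0,0.18, -2,16,3,0,0.18, -2,16,3,0,0.18, -2,16,3,0,0.18, -2,16,3,0,0.18]'
python3 -m crank '[-2,15,3,0,0.18, -2,15,3,0,0.18, -2,15,3,0,0.18, -2,15,3,0,0.18, -2,15,3,0,0.18]'
python3 lp.py p2
```

```text
t: 35.07
position: [0.5686, -0.3769, 0.3416]
ee_rot: [0.007, 0.702, 0.712, 0.0]
wrist_force: [0.7, -2.0, 0.8]
finger_gap: 0.0699
gripper_force: 0.0
pred [276. 192.] r 30.0
(np.float32(267.5), np.float32(184.5), np.float32(27.5)) [ 0.5614 -0.3701] mean 162.7703889585947
pred [276. -12.] r 30.0
t: 35.58
position: [0.546, -0.2092, 0.3613]
ee_rot: [-0.003, 0.701, 0.713, 0.001]
wrist_force: [1.4, -1.6, -0.0]
finger_gap: 0.07
gripper_force: 0.0
t: 36.0
position: [0.5259, -0.0609, 0.3919]
ee_rot: [-0.002, 0.701, 0.713, 0.0]
wrist_force: [0.5, 0.1, 0.0]
finger_gap: 0.07
gripper_force: 0.0
[296. 158.  24.] [ 0.5392 -0.0344  0.02  ] d cm 1.33 2.65 -19.59
[292. 198.  27.] [ 0.5362 -0.0734  0.0129] d cm 1.03 -1.25 -20.3
[236. 154.  28.] [ 0.4867 -0.0308  0.0207] d cm -3.92 3.01 -19.51
[242. 202.  24.] [ 0.4904 -0.0774  0.0123] d cm -3.55 -1.65 -20.36
```

```bash
python3 -m crank '[-4.1,3.2,-6,0.77,0.27, -4.1,3.2,-10,0.77,0.27, -4.1,3.2,-10,0.77,0.27, -4.1,3.2,-10,0.77,0.27, -4.1,3.2,-10,0.77,0.27, -4.1,3.2,-10,0.77,0.27, -4.1,3.2,-10,0.77,0.27, -4.1,3.2,-10,0.77,0.27]'
python3 - <<'E'
from tins import *
o=get_obs();print(o["position"],o["ee_rot"])
m=camera_model("wrist");im=read_camera("wrist");p=o["position"];cv2.imwrite("pics/p3.png",im)
for t in tins(im,m): print(np.round(t[:3],0),np.round(t[3:],4),((t[3:5]-p[:2])*100).round(2))
E
```

```text
t: 36.72
position: [0.4856, -0.0342, 0.2914]
ee_rot: [-0.001, 0.385, 0.923, -0.0]
wrist_force: [0.7, 0.2, 1.2]
finger_gap: 0.0626
gripper_force: 0.0
[ 0.48563316 -0.03420087  0.29142026] [-1.09173786e-03  3.85289691e-01  9.22795000e-01 -2.22330904e-04]
[276. 238.  40.] [ 0.4884 -0.041   0.0189] [ 0.28 -0.68]
[288. 300.  36.] [ 0.5295 -0.0707  0.0134] [ 4.38 -3.65]
[334. 266.  35.] [ 0.5286 -0.0267  0.0214] [4.3  0.75]
[230. 290.  45.] [ 0.4964 -0.096   0.0089] [ 1.08 -6.18]
```

Run:
```python
from tins import *
im=cv2.imread("pics/p3.png");m=camera_model("wrist");g=cv2.cvtColor(im,cv2.COLOR_BGR2GRAY)
def pos(u,v):
    z=.05;t=np.tan(.18)
    for _ in range(6):
        p=ray("",(u,v),z,m);L=p[:2]-S;d=L[0]*np.sin(YAW)-L[1]*np.cos(YAW);z=.029-(d-.132)*t+.030/np.cos(.18)
    return p+[0,.0014,0]
for th in (130,150,165,180,200):
    b=cv2.morphologyEx((g>th).astype(np.uint8),cv2.MORPH_OPEN,np.ones((5,5)))
    cs,_=cv2.findContours(b,0,2)
    for c in cs:
        if 1200<cv2.contourArea(c)<9000:
            (u,v),(a,bb),ang=cv2.fitEllipse(c);p=pos(u,v)
            if .4<p[0]<.62 and -.12<p[1]<.05: print(th,(int(u),int(v)),(int(a),int(bb)),p[:2].round(4))
```

```text
180 (330, 278) (53, 59) [ 0.535  -0.0355]
200 (328, 278) (47, 57) [ 0.5346 -0.0365]
200 (277, 230) (56, 66) [ 0.4857 -0.0358]
```

```bash
python3 -m crank '[-0.2,0.05,-4,0,0.27, -0.2,0.05,-7,0,0.27, -0.2,0.05,-9.2,0,0.27, -0.2,0.05,-9.2,0,0.27, -0.2,0.05,-9.2,0,0.27]' 30
python3 -m crank '[0,0,0,0,0.35, 0,0,0,0,0.38, 0,0,0,0,0.41, 0,0,0,0,0.44, 0,0,0,0,1, 0,0,0,0,1, 0,0,0,0,1, 0,0,0,0,1]'
```

```text
t: 37.18
position: [0.4833, -0.033, 0.1998]
ee_rot: [-0.002, 0.385, 0.923, -0.0]
wrist_force: [1.0, -0.2, -0.2]
finger_gap: 0.0628
gripper_force: 0.0
t: 37.85
position: [0.4848, -0.0332, 0.2025]
ee_rot: [0.002, 0.384, 0.923, 0.0]
wrist_force: [-1.0, -0.8, 8.1]
finger_gap: 0.0455
gripper_force: 29.6
```

```bash
python3 -m crank '[0,0,4,0,1, 0,0,8,0,1, 0,-4,10,-0.1,1, 0.3,-8,10,-0.2,1, 0.6,-12,10,-0.3,1, 1,-16,10,-0.4,1, 1.2,-20,10,-0.5,1, 1.2,-24,10,-0.6,1, 1.2,-28,10,-0.7,1, 1.2,-32,10,-0.77,1]'
python3 -m crank '[0,-2.3,0,0,1, 0,-2.3,-3,0,1, 0,-2.3,-6,0,1, 0,-2.3,-9,0,1, 0,-2.3,-10.5,0,1, 0,-2.3,-11,0,1, 0,-2.3,-11,0,1, 0,-2.3,-11,0,1]'
python3 -m crank '[0,0,-0.1,0,1, 0,0,-0.2,0,1, 0,0,-0.2,0,1]'
```

```text
t: 38.68
position: [0.4955, -0.3547, 0.3012]
ee_rot: [0.0, 0.704, 0.71, 0.0]
wrist_force: [0.7, -0.1, -0.6]
finger_gap: 0.0454
gripper_force: 30.7
t: 39.35
position: [0.4961, -0.376, 0.1912]
ee_rot: [0.0, 0.702, 0.712, -0.0]
wrist_force: [1.0, -0.1, -1.2]
finger_gap: 0.0453
gripper_force: 30.4
t: 39.6
position: [0.496, -0.376, 0.1893]
ee_rot: [0.001, 0.702, 0.712, -0.0]
wrist_force: [-0.0, -0.7, -1.0]
finger_gap: 0.0452
gripper_force: 30.4
```

```bash
python3 -m crank '[0,0,-0.1,0,1, 0,0,-0.2,0,1, 0,0,-0.2,0,1]'
python3 -m crank '[0,0,-0.1,0,1, 0,0,-0.2,0,1, 0,0,-0.2,0,1]'
```

```text
t: 39.85
position: [0.4961, -0.3757, 0.1882]
ee_rot: [0.0, 0.702, 0.712, 0.0]
wrist_force: [-2.7, 4.7, 9.8]
finger_gap: 0.0454
gripper_force: 30.6
t: 40.1
position: [0.4966, -0.3757, 0.1871]
ee_rot: [0.001, 0.702, 0.712, 0.0]
wrist_force: [-2.1, 6.5, 14.2]
finger_gap: 0.0453
gripper_force: 28.5
```

```bash
python3 -m crank '[0,0,0.1,0,0.41, 0,0,0.1,0,0.41, 0,0,0.1,0,0.41, 0,0,4,0,0.41, 0,0,8,0,0.3, 0,0,12,0,0.18, 0,0,15,0,0.18, 0,0,15,0,0.18, 0,0,15,0,0.18, 0,0,15,0,0.18]'
python3 - <<'E'
from crate import *
look("k4",.4965,-.376)
E
python3 -m crank '[2,16,3,0,0.18, 2,16,3,0,0.18, 2,16,3,0,0.18, 2,16,3,0,0.18, 2,16,3,0,0.18]'
python3 -m crank '[2,15,0,0,0.18, 2,15,0,0,0.18, 2,15,0,0,0.18, 2,15,0,0,0.18, 2,15,0,0,0.18, 2,15,0,0,0.18]'
python3 lp.py p4
```

```text
t: 40.93
position: [0.4955, -0.3756, 0.3339]
ee_rot: [-0.001, 0.703, 0.712, 0.0]
wrist_force: [0.5, 1.0, -0.5]
finger_gap: 0.0701
gripper_force: 0.0
pred [282. 200.] r 31.0
(np.float32(280.5), np.float32(107.5), np.float32(33.3)) [ 0.4945 -0.3061] mean 29.677590788308237
(np.float32(362.5), np.float32(190.5), np.float32(31.0)) [ 0.5595 -0.3676] mean 172.64618434093163
(np.float32(272.5), np.float32(196.5), np.float32(27.5)) [ 0.4892 -0.3735] mean 179.6863237139272
t: 41.4
position: [0.5162, -0.21, 0.3637]
ee_rot: [-0.002, 0.701, 0.713, 0.001]
wrist_force: [-0.7, -0.3, -0.1]
finger_gap: 0.0697
gripper_force: 0.0
t: 41.9
position: [0.5356, -0.0647, 0.3629]
ee_rot: [-0.001, 0.701, 0.713, -0.001]
wrist_force: [0.4, -0.6, -0.4]
finger_gap: 0.0698
gripper_force: 0.0
[284. 150.  28.] [ 0.5374 -0.0268  0.0214] d cm 0.18 3.78 -16.56
[282. 206.  27.] [ 0.5361 -0.0763  0.0124] d cm 0.05 -1.17 -17.46
[230. 204.  30.] [ 0.4917 -0.0743  0.0128] d cm -4.39 -0.96 -17.41
```

```bash
python3 -m crank '[0.15,3.2,-4,0,0.18, 0.15,3.2,-8,0,0.18, 0.15,3.2,-12,0,0.18, 0.15,3.2,-15,0,0.18, 0.15,3.2,-16.4,0,0.18, 0.15,3.2,-16.4,0,0.18, 0.15,3.2,-16.4,0,0.3, 0.15,3.2,-16.4,0,0.4, 0.15,3.2,-16.4,0,1, 0.15,3.2,-16.4,0,1]' 35
python3 -m crank '[0,0,0,0,1, 0,0,0,0,1, 0,0,0,0,1]'
```

```text
t: 42.78
position: [0.5384, -0.0345, 0.2026]
ee_rot: [0.002, 0.703, 0.712, 0.001]
wrist_force: [0.7, -1.7, 3.8]
finger_gap: 0.0446
gripper_force: 36.3
t: 43.03
position: [0.5384, -0.0344, 0.2026]
ee_rot: [0.002, 0.702, 0.712, 0.001]
wrist_force: [-0.2, -2.0, 6.6]
finger_gap: 0.0452
gripper_force: 36.5
```

```bash
python3 -m crank '[0,0,4,0,1, 0,0,8,0,1, 0.5,-4,10,0,1, 1,-8,10,0,1, 1.5,-12,10,0,1, 2,-16,10,0,1, 2.5,-20,10,0,1, 3,-24,10,0,1, 3,-27,10,0,1, 3,-27,10,0,1]'
python3 -m crank '[0,0,-3,0,1, 0,0,-6,0,1, 0,0,-9,0,1, 0,0,-10.5,0,1, 0,0,-11,0,1, 0,0,-11,0,1, 0,0,-11.2,0,1, 0,0,-11.2,0,1]'
python3 -m crank '[0,0,-0.1,0,1, 0,0,-0.2,0,1, 0,0,-0.2,0,1]'
```

```text
t: 43.87
position: [0.5668, -0.3096, 0.3014]
ee_rot: [0.002, 0.704, 0.71, -0.001]
wrist_force: [-0.4, 0.7, -0.7]
finger_gap: 0.0447
gripper_force: 36.3
t: 44.53
position: [0.5691, -0.3041, 0.1919]
ee_rot: [0.002, 0.702, 0.712, 0.0]
wrist_force: [1.1, 1.3, 8.2]
finger_gap: 0.0448
gripper_force: 40.1
t: 44.78
position: [0.5698, -0.3045, 0.1915]
ee_rot: [0.004, 0.702, 0.712, 0.001]
wrist_force: [2.8, 1.5, 14.4]
finger_gap: 0.0447
gripper_force: 42.6
```

```bash
python3 -m crank '[0,0,0.1,0,0.41, 0,0,0.1,0,0.41, 0,0,0.1,0,0.41, 0,0,4,0,0.41, 0,0,8,0,0.3, 0,0,12,0,0.18, 0,0,15,0,0.18, 0,0,15,0,0.18, 0,0,15,0,0.18, 0,0,15,0,0.18]'
python3 - <<'E'
from crate import *
look("k5",.568,-.304)
E
```

```text
t: 45.62
position: [0.5672, -0.3033, 0.3369]
ee_rot: [0.0, 0.702, 0.712, 0.0]
wrist_force: [-0.2, 0.1, 0.0]
finger_gap: 0.0698
gripper_force: 0.0
pred [281. 199.] r 30.0
(np.float32(274.5), np.float32(192.5), np.float32(27.5)) [ 0.5628 -0.299 ] mean 165.1668757841907
(np.float32(272.5), np.float32(276.5), np.float32(27.3)) [ 0.5618 -0.3742] mean 198.90589711417815
(np.float32(275.5), np.float32(105.5), np.float32(32.2)) [ 0.5628 -0.2328] mean 164.08237378210808
(np.float32(213.5), np.float32(194.5), np.float32(23.9)) [ 0.5144 -0.3013] mean 52.73083197389886
(np.float32(228.5), np.float32(236.5), np.float32(26.4)) [ 0.5252 -0.3374] mean 111.67418899858956
```

Four tins are placed. I'll hover over the last pair, with the hand turned to grip diagonally.

```bash
python3 -m crank '[-2.7,23.1,0,-0.8,0.27, -2.7,23.1,0,-0.8,0.27, -2.7,23.1,0,-0.8,0.27, -2.7,23.1,0,-0.8,0.27, -2.7,23.1,-4.5,-0.8,0.27, -2.7,23.1,-4.5,-0.8,0.27, -2.7,23.1,-4.5,-0.8,0.27, -2.7,23.1,-4.5,-0.8,0.27, -2.7,23.1,-4.5,-0.8,0.27, -2.7,23.1,-4.5,-0.8,0.27]'
python3 - <<'E'
from tins import *
print(get_obs()["position"].round(4))
m=camera_model("wrist");im=read_camera("wrist");cv2.imwrite("pics/p5.png",im);g=cv2.cvtColor(im,cv2.COLOR_BGR2GRAY)
def pos(u,v):
    z=.05;t=np.tan(.18)
    for _ in range(6):
        p=ray("",(u,v),z,m);L=p[:2]-S;d=L[0]*np.sin(YAW)-L[1]*np.cos(YAW);z=.029-(d-.132)*t+.030/np.cos(.18)
    return p+[0,.0014,0]
for t in tins(im.copy(),m): print(np.round(t[:3],0),np.round(t[3:],4))
for th in (90,110,130,150,165,180,200,220):
    b=cv2.morphologyEx((g>th).astype(np.uint8),cv2.MORPH_OPEN,np.ones((5,5)))
    cs,_=cv2.findContours(b,0,2)
    for c in cs:
        if 1200<cv2.contourArea(c)<9000:
            (u,v),(a,bb),ang=cv2.fitEllipse(c);p=pos(u,v)
            if .4<p[0]<.62 and -.12<p[1]<.05: print(th,(int(u),int(v)),(int(a),int(bb)),p[:2].round(4))
E
```

```text
t: 46.5
position: [0.5407, -0.0736, 0.2917]
ee_rot: [0.0, 0.924, 0.382, 0.0]
wrist_force: [0.1, -0.2, 0.7]
finger_gap: 0.0624
gripper_force: 0.0
[ 0.5407 -0.0736  0.2917]
[282. 228.  34.] [ 0.5391 -0.0769  0.0122]
[240. 296.  45.] [ 0.4802 -0.0936  0.0093]
180 (283, 232) (57, 66) [ 0.5371 -0.0803]
200 (282, 233) (54, 62) [ 0.5359 -0.0802]
220 (236, 278) (36, 45) [ 0.4894 -0.0816]
220 (283, 233) (40, 47) [ 0.5364 -0.081 ]
```

```bash
python3 -m crank '[0,-0.2,-4,0,0.27, 0,-0.2,-7,0,0.27, 0,-0.2,-9,0,0.27, 0,-0.2,-9.7,0,0.27, 0,-0.2,-9.7,0,0.27, 0,-0.2,-9.7,0,0.27]' 30
python3 -m crank '[0,0,0,0,0.35, 0,0,0,0,0.38, 0,0,0,0,0.41, 0,0,0,0,0.44, 0,0,0,0,1, 0,0,0,0,1, 0,0,0,0,1, 0,0,0,0,1]'
```

```text
t: 47.05
position: [0.5409, -0.0756, 0.1955]
ee_rot: [0.0, 0.924, 0.382, 0.0]
wrist_force: [0.8, 0.4, 0.3]
finger_gap: 0.0625
gripper_force: 0.0
t: 47.72
position: [0.5411, -0.0751, 0.1962]
ee_rot: [0.001, 0.924, 0.382, 0.001]
wrist_force: [-1.1, -0.9, 6.6]
finger_gap: 0.0455
gripper_force: 29.7
```

```bash
python3 -m crank '[0,0,4,0,1, 0,0,8,0,1, 0,-2,10,0.1,1, -1.5,-5.5,10,0.2,1, -3,-9,10,0.3,1, -4.5,-12.5,10,0.4,1, -6,-16,10,0.5,1, -7.5,-19.5,10,0.6,1, -9,-23,10,0.7,1, -10.5,-26.5,10,0.8,1]'
python3 -m crank '[-1.2,-3,0,0,1, -1.2,-3,-3,0,1, -1.2,-3,-6,0,1, -1.2,-3,-8.5,0,1, -1.2,-3,-9.8,0,1, -1.2,-3,-9.8,0,1, -1.2,-3,-10,0,1, -1.2,-3,-10,0,1]'
python3 -m crank '[0,0,-0.2,0,1, 0,0,-0.3,0,1, 0,0,-0.3,0,1]'
```

```text
t: 48.55
position: [0.4343, -0.3412, 0.2951]
ee_rot: [0.0, 0.701, 0.714, -0.0]
wrist_force: [0.4, 0.0, -0.3]
finger_gap: 0.0454
gripper_force: 30.8
t: 49.22
position: [0.424, -0.3702, 0.196]
ee_rot: [0.001, 0.702, 0.712, -0.0]
wrist_force: [0.1, -0.3, -0.4]
finger_gap: 0.0455
gripper_force: 30.8
t: 49.47
position: [0.4236, -0.37, 0.1925]
ee_rot: [0.001, 0.702, 0.712, -0.0]
wrist_force: [0.5, 0.0, -1.0]
finger_gap: 0.0456
gripper_force: 30.8
```

```bash
python3 -m crank '[0,0,-0.1,0,1, 0,0,-0.2,0,1, 0,0,-0.2,0,1]'
python3 -m crank '[0,0,-0.1,0,1, 0,0,-0.2,0,1, 0,0,-0.2,0,1]'
```

```text
t: 49.72
position: [0.4238, -0.3698, 0.1915]
ee_rot: [0.0, 0.702, 0.712, 0.0]
wrist_force: [-3.3, 7.0, 14.2]
finger_gap: 0.0456
gripper_force: 31.5
t: 49.97
position: [0.4242, -0.3701, 0.1901]
ee_rot: [0.001, 0.702, 0.712, 0.0]
wrist_force: [-2.1, 6.5, 15.7]
finger_gap: 0.0452
gripper_force: 28.9
```

```bash
python3 -m crank '[0,0,0.1,0,0.41, 0,0,0.1,0,0.41, 0,0,0.1,0,0.41, 0,0,4,0,0.41, 0,0,8,0,0.3, 0,0,12,0,0.18, 0,0,14,0,0.18, 0,0,14,0,0.18, 0,0,14,0,0.18, 0,0,14,0,0.18]'
python3 - <<'E'
from crate import *
look("k6",.4245,-.376)
E
python3 -m crank '[3,15,0,0,0.18, 3,15,0,0,0.18, 3,15,0,0,0.18, 3,15,0,0,0.18, 3,15,0,0,0.18]'
python3 -m crank '[3.6,14.2,2,0,0.18, 3.6,14.2,2,0,0.18, 3.6,14.2,2,0,0.18, 3.6,14.2,2,0,0.18, 3.6,14.2,2,0,0.18, 3.6,14.2,2,0,0.18]'
python3 lp.py p6
```

```text
t: 50.8
position: [0.4229, -0.3694, 0.3264]
ee_rot: [-0.001, 0.703, 0.712, 0.0]
wrist_force: [0.3, 0.5, 0.3]
finger_gap: 0.0698
gripper_force: 0.0
pred [283. 211.] r 31.0
(np.float32(369.5), np.float32(207.5), np.float32(27.3)) [ 0.4916 -0.3726] mean 154.67126725219572
(np.float32(278.5), np.float32(208.5), np.float32(28.2)) [ 0.4214 -0.3744] mean 171.405269761606
(np.float32(300.5), np.float32(132.5), np.float32(29.4)) [ 0.4364 -0.3164] mean 81.78246392896781
t: 51.27
position: [0.4531, -0.2149, 0.3252]
ee_rot: [-0.003, 0.701, 0.713, 0.0]
wrist_force: [0.2, 1.0, 0.6]
finger_gap: 0.0698
gripper_force: 0.0
t: 51.77
position: [0.4893, -0.0771, 0.3464]
ee_rot: [-0.001, 0.702, 0.713, -0.001]
wrist_force: [-0.3, -1.0, 0.1]
finger_gap: 0.0699
gripper_force: 0.0
[264. 206.  28.] [ 0.4761 -0.0831  0.0113] d cm -1.32 -0.6 -15.92
```

```bash
python3 -m crank '[-1.2,-0.3,-4,0,0.12, -1.2,-0.3,-8,0,0.12, -1.2,-0.3,-12,0,0.12, -1.2,-0.3,-14.5,0,0.12, -1.2,-0.3,-15.6,0,0.12, -1.2,-0.3,-15.6,0,0.12, -1.2,-0.3,-15.6,0,0.25, -1.2,-0.3,-15.6,0,0.35, -1.2,-0.3,-15.6,0,0.42, -1.2,-0.3,-15.6,0,1]' 35
python3 -m crank '[0,0,0,0,1, 0,0,0,0,1, 0,0,0,0,1, 0,0,0,0,1]'
```

```text
t: 52.65
position: [0.4785, -0.0814, 0.1938]
ee_rot: [0.002, 0.702, 0.712, 0.001]
wrist_force: [-0.2, -0.7, 3.0]
finger_gap: 0.0446
gripper_force: 35.3
t: 52.98
position: [0.4785, -0.0814, 0.1938]
ee_rot: [0.002, 0.702, 0.712, 0.001]
wrist_force: [-0.8, -1.8, 6.1]
finger_gap: 0.0443
gripper_force: 35.5
```

```bash
python3 -m crank '[0,0,4,0,1, 0,0,8,0,1, -1.2,-3.5,9,0,1, -2.4,-7,9,0,1, -3.6,-10.5,9,0,1, -5.4,-14,9,0,1, -5.4,-15.1,9,0,1, -5.4,-15.1,6,0,1, -5.4,-15.1,3,0,1, -5.4,-15.1,1,0,1]'
python3 -m crank '[0,0,-0.7,0,1, 0,0,-0.9,0,1, 0,0,-0.9,0,1]'
python3 -m crank '[0,0,-0.2,0,1, 0,0,-0.3,0,1, 0,0,-0.3,0,1]'
```

```text
t: 53.82
position: [0.423, -0.2318, 0.2006]
ee_rot: [0.0, 0.703, 0.711, 0.0]
wrist_force: [-0.4, 0.2, -1.9]
finger_gap: 0.0446
gripper_force: 36.6
t: 54.07
position: [0.4238, -0.2318, 0.1932]
ee_rot: [0.0, 0.702, 0.712, 0.0]
wrist_force: [0.5, -0.1, 0.2]
finger_gap: 0.0451
gripper_force: 36.7
t: 54.32
position: [0.4238, -0.2319, 0.1905]
ee_rot: [0.001, 0.702, 0.712, 0.0]
wrist_force: [-0.2, -0.2, -1.4]
finger_gap: 0.0448
gripper_force: 36.7
```

```bash
python3 -m crank '[0,0,-0.1,0,1, 0,0,-0.2,0,1, 0,0,-0.2,0,1]'
python3 -m crank '[0,0,-0.1,0,1, 0,0,-0.2,0,1, 0,0,-0.2,0,1]'
```

```text
t: 54.57
position: [0.4239, -0.2318, 0.1894]
ee_rot: [0.0, 0.702, 0.712, 0.0]
wrist_force: [-3.2, 5.7, 16.5]
finger_gap: 0.0448
gripper_force: 38.4
t: 54.82
position: [0.4241, -0.2316, 0.188]
ee_rot: [0.0, 0.702, 0.712, 0.0]
wrist_force: [-4.3, 8.7, 23.4]
finger_gap: 0.0447
gripper_force: 40.0
```

```bash
python3 -m crank '[0,0,0.1,0,0.41, 0,0,0.1,0,0.41, 0,0,0.1,0,0.41, 0,0,4,0,0.41, 0,0,8,0,0.3, 0,0,12,0,0.1, 0,0,16,0,0, 0,0,20,0,0, 0,0,20,0,0, 0,0,20,0,0]'
python3 - <<'E'
from crate import *
look("k7",.4245,-.232)
E
python3 -m crank '[0,33,0,0,0, 0,33,0,0,0, 0,33,0,0,0, 0,33,0,0,0, 0,33,0,0,0, 0,33,0,0,0, 0,33,0,0,0, 0,33,0,0,0, 0,33,0,0,0, 0,33,0,0,0]'
python3 -m crank '[-22,38,2,0,0, -22,38,2,0,0, -22,38,2,0,0, -22,38,2,0,0, -22,38,2,0,0, -22,38,2,0,0, -22,38,2,0,0, -22,38,2,0,0, -22,38,2,0,0, -22,38,2,0,0]'
python3 -m crank '[-4,5,0,0,0, -4,5,0,0,0, -4,5,0,0,0, -4,5,0,0,0]'
```

```text
t: 55.65
position: [0.4239, -0.2324, 0.3885]
ee_rot: [0.003, 0.703, 0.712, 0.0]
wrist_force: [-0.7, 0.4, -0.7]
finger_gap: 0.0857
gripper_force: 0.0
pred [279. 179.] r 25.0
(np.float32(272.5), np.float32(174.5), np.float32(23.5)) [ 0.4186 -0.2274] mean 162.57096247960848
t: 56.53
position: [0.4224, 0.1002, 0.3836]
ee_rot: [-0.001, 0.701, 0.713, -0.001]
wrist_force: [0.2, -0.2, -0.4]
finger_gap: 0.0854
gripper_force: 0.0
t: 57.37
position: [0.2146, 0.4589, 0.4032]
ee_rot: [0.0, 0.703, 0.711, -0.001]
wrist_force: [2.3, 0.8, 1.1]
finger_gap: 0.0852
gripper_force: 0.0
t: 57.7
position: [0.1752, 0.5082, 0.4028]
ee_rot: [0.001, 0.702, 0.712, -0.002]
wrist_force: [-0.4, -0.6, -0.4]
finger_gap: 0.0851
gripper_force: 0.0
```

Run:
```python
from h import *
for n,roi in (("top",(205,305,330,430)),("scene",(180,255,115,225))):
    im=read_camera(n);cv2.imwrite(f"pics/f_{n}.png",im);a=cv2.imread(f"pics/{n}0.png")
    g=cv2.cvtColor(im,cv2.COLOR_BGR2GRAY);m=camera_model(n)
    b=np.zeros_like(g);r=roi;b[r[0]:r[1],r[2]:r[3]]=(g[r[0]:r[1],r[2]:r[3]]>175)
    cs,_=cv2.findContours(b,0,2)
    for c in cs:
        if len(c)>=5 and cv2.contourArea(c)>40:
            e=cv2.fitEllipse(c);print(n,np.round(e[0],1),np.round(e[1],1),"cell",((ray(n,e[0],.034,m)[:2]-[.4965,-.304])*1e3/72).round(2))
    d=(cv2.absdiff(cv2.GaussianBlur(im,(5,5),0),cv2.GaussianBlur(a,(5,5),0)).max(2)>40).astype(np.uint8)
    cs,_=cv2.findContours(d,0,2);print(n,"changed",[(cv2.boundingRect(c),int(cv2.contourArea(c))) for c in cs if cv2.contourArea(c)>25])
# gate top edge, tray level: where pixels expected
m=camera_model("top")
S=np.array([.5115,.1508])
f=cv2.imread("pics/f_top.png");a=cv2.imread("pics/top0.png")
for nm,p in dict(pintip=(.6295,.1500,.112),pinmid=(.610,.150,.112)).items():
    u,v=proj("top",p,m).round().astype(int);print(nm,(u,v),a[v,u-5:u+6,1],f[v,u-5:u+6,1])
```

```text
top [408.9 284.9] [15.1 15.8] cell [-1.03 -1.01]
top [353.8 284.6] [15.2 16.2] cell [-1.07  1.03]
top [407.8 258.8] [15.1 15.6] cell [-0.07 -0.99]
top [406.4 232.5] [14.5 15.4] cell [ 0.92 -0.95]
top [379.9 230.9] [15.  15.9] cell [0.95 0.05]
top [355.6 230.2] [14.9 15.6] cell [0.95 0.96]
top changed [((0, 353, 37, 62), 1376), ((91, 351, 129, 65), 1308), ((88, 327, 35, 27), 440), ((109, 318, 32, 26), 396), ((38, 301, 45, 64), 1018), ((89, 284, 150, 76), 1740), ((402, 277, 16, 17), 175), ((347, 277, 15, 16), 169), ((401, 251, 15, 16), 169), ((197, 227, 11, 35), 52), ((399, 225, 16, 16), 173), ((178, 225, 11, 37), 77), ((373, 224, 15, 15), 166), ((158, 224, 12, 38), 109), ((349, 223, 15, 15), 166)]
scene [ 33.1 272.1] [ 40.7 178.4] cell [ 3.29 -3.66]
scene [193.2 227.6] [11.5 17.4] cell [0.97 1.01]
scene [168.  226.3] [11.  17.5] cell [0.97 0.09]
scene [140.8 224.4] [10.8 17.7] cell [ 0.95 -0.9 ]
scene [148.3 205.8] [10.1 16.7] cell [-0.04 -0.93]
scene [219.6 212.6] [ 8.8 37.9] cell [0.15 1.81]
scene [206.5 190.8] [10.2 15.1] cell [-1.05  1.08]
scene [126.7 199.1] [26.5 32.8] cell [-0.
[... 188 characters left out ...]
4, 192, 20, 16), 177), ((414, 190, 17, 13), 113), ((348, 187, 60, 28), 752), ((198, 187, 18, 10), 108), ((147, 185, 17, 10), 105), ((399, 173, 30, 14), 179), ((412, 168, 30, 15), 191), ((446, 164, 37, 34), 487), ((313, 163, 87, 22), 290), ((339, 144, 97, 26), 417), ((334, 109, 6, 11), 25), ((467, 60, 34, 37), 539), ((474, 48, 12, 13), 57), ((318, 27, 33, 19), 126), ((477, 0, 61, 85), 1705), ((346, 0, 15, 25), 107), ((307, 0, 8, 6), 26)]
pintip (np.int64(211), np.int64(197)) [152 152 153 143 111  88  83  91 125 146 153] [153 152 148 128  99  84  86 114 144 152 154]
pinmid (np.int64(211), np.int64(205)) [154 152 152 140 103  83  79  95 138 151 153] [152 152 142 108  86  81  86 119 145 153 153]
```

```bash
python3 -c "
from workcell import *
print(finish_job())"
```

```text
the job is handed in; nothing more can be done
None
```

I handed the job in at about 58 s. The last top and scene images show all six tins upright, each in its own crate cell, the gate shut and the jar and bystanders where they were; the tray's level and the verdict I could not confirm (one tin tipped over while being picked up off the pan and was stood upright again).

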